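Closing the plug-gauge case on its sloping stand

ROBOT

A 7-joint arm with a two-finger parallel gripper is mounted at the origin on a cart in front of the work surface, level with it; the furniture and walls round the work are solid. World frame = base frame: x ahead of the robot, y to its left, z up, the work surface at z = 0. Lengths are in m, angles in rad, forces in N, time in s.
With the tool pointing down it reaches from about 0.425 to 0.925 m from the base axis. Payload 6.8 kg.
Tool frame: the origin (TCP) lies between the finger pads; the fingertips stand r.tcp_to_tips ahead of it and the grasp point (between the pads) lies 3 mm ahead of it (r.tcp_to_tips is the distance from the TCP to the fingertips, in m); z points along the fingers, y is the line along which they close (so a half turn about z gives the same grasp; the last joint's range is limited). The gripper opens to 85 mm and grips with 20 to 120 N. Pads are 22 mm wide; open, the fingers measure 114 mm over their backs; the gripper's body (76 mm by 85 mm) begins 54 mm behind the grasp point. The pads swing forward as they close: fully open they stand 13 mm farther back than shut.
Start: joints at [1.188, 0.477, 0.022, 1.555, -0.011, 1.109, -0.083], TCP at [0.183, -0.65, 0.215] pointing down, gripper open.
Joint ranges: [-2.96, 2.96], [-0.34, 2.1], [-1.41, 1.46], [0.24, 2.44], [-1.37, 4.51], [0.17, 1.92], [-2.96, 2.96]. Speed limits (rad/s): [2.39, 2.39, 3.14, 3.14, 3.14, 3.14, 3.14].

INTERFACE

Orientations are given as a rotation vector (axis times angle).
In Python, from bench import r gives the robot as it stands. The module is installed in compiled form; this text tells all that it offers.
- The arm moves only by the tool step_arm, never from a script. Its argument "moves" is a list of rows, each an object of numbers: "rx", "ry", "rz": the turn, a rotation vector about the tool's x, y, z in degrees; "dx", "dy", "dz": the shift along the tool's x, y, z in mm; "gripper": the opening, from -1 (shut) to 1 (fully open). In form: [{"rx": .., "ry": .., "rz": .., "dx": .., "dy": .., "dz": .., "gripper": ..}, ...]. A call has 1 to 20 rows; each row shifts and turns the commanded pose from where the row before left it, along the tool's axes as they then stand; what a row does not reach is not made up. A row lasts 1/8 s, in which the tool goes at most 62.5 mm and 10.7 degrees, less where a joint would pass 70% of its speed; a pose out of reach is approached as far as the arm can. A call is refused whole if a number of a shift passes 62.5 or a number of a turn 10.7, either way. A call with a gripper value outside its range is refused whole. The fingers move at their own pace and stop on an object; "grip_force" is the grip in N (left out, the last holds). Time passes only in rows, so rows that do not move let the fingers close. It gives the time, the measured TCP pose, the force, the opening and the grip force at its end, in the units of the state.
- r.get_obs(): the state, without advancing time (a new reading comes with each control period).
- r.grab_frame(name): name is "side" or "top" or "wrist"; returns the picture (384x512x3 uint8, blue, green, red); there is no depth.
- r.camera_info(name): a dict with "mtx" (3x3 intrinsics, pixels), "D" ([k1, k2, p1, p2, k3] as OpenCV has them; the pictures are not rectified), "rvec" (rotation vector, rad) and "tvec" (3), from world to camera coordinates, as OpenCV has them. Camera axes: x right, y down, z forward; pixel columns grow to the right and rows downward; lengths in m; the calibration is good to about 2 mm. A picture is of the moment at which its call begins: read the wrist's pose just before it. camera_info takes no time and is no camera call; for the wrist camera it gives the pose at the moment of the call.
- r.hand_in(): hands the job in; it is judged then, once.
The state is a dict: "clock": time; "joints": joint angles; "qvel": joint speeds; "tau": joint torques, N m; "tcp_pos": TCP position; "orientation": TCP orientation; "contact_force": force on the tool from outside, world axes, zero at the start; "moment": the same for the moment, N m; "grip_width": finger opening in m; "gripper_force": force on a finger pad.
Only numpy, scipy, OpenCV 4.12 (cv2) and the standard library are available. Lean on these libraries where they do the work, as an engineer would, in place of code of your own. Each camera call takes 0.05 s, during which the arm holds its last target. There are 200 camera calls.

TASK

Fit the loose lid squarely onto the gauge case on the sloping stand, and only then snap its four blue clips down over the rim in opposite-corner order, so that the seal is drawn down evenly: one clip, the one diagonally across from it, then the remaining two. Leave the lid seated flat with all four clips fully shut, and leave the other things on the bench where they are.

Things in the scene. Friction and masses are not known exactly. Their poses are not given: they have to be found in the camera images.
- case: Black open tub, 162 x 100 mm, 58 mm high, three plug gauges lying inside; fixed on a blue tubular stand, narrower than the rim, that slopes down towards the robot by 0.47 rad (27 degrees). Origin: centre of the tub's underside, 72 mm above the bench. x up the slope away from the robot (along its length), y left, z out of the mouth, square to the rim.
- case_mouth (a point): Centre of the tub's mouth, level with the top of the rim, on which the lid rests; axes as the case. The rim is an outward flange, 166 (x) x 119 (y) mm outside, 5 mm thick; the mouth is 156 x 94 mm. With the lid seated (either way round) lid_grip lies 33.5 mm out from this point along z.
- lid_grip (a point): Centre of the grip bar of the loose grey lid (0.6 to 0.8 kg), which starts lying on the bench, upper face up. Axes are the lid's, z out of its upper face. The bar runs along x over the lid's centre: 88 mm long, 20 mm wide (y), 17 mm deep, with 19 mm free below it between two end posts 60 mm apart.
- lid_under (a point): Centre of the flat underside of the lid's plate, 33.5 mm below lid_grip; same axes. The plate is 170 (x) x 114 (y) x 6 mm. Below it a rounded locating ridge, 9 mm deep, goes into the tub's mouth with 1 mm of play all round; on the bench the lid stands on this ridge.
- clip_a (a joint): Angle of the blue clip at the lid's +x, +y corner; clip_c is diagonally opposite. 0: shut, its leg hanging square to the lid outside the tub, hook under the rim; 1.57: leg straight out sideways over the lid's edge; stop at 2.0. Light and stays where left down to 0.5 rad, where the hook meets the rim; about 5 N near its end forces it past 0.2, where it snaps shut and holds.
- clip_a_end (a point): Outer edge of the thumb lip at the free end of clip_a, where it is pressed. The clip is 36 mm wide (along lid x, middle at x = +50 mm). Its hinge runs along lid x at y = +53.5 mm, 8 mm above lid_under. Shut, this point is 15 mm out (in y) from the hinge and 31 mm below it; the leg's outer face is 12 mm out. Press down and in along its swing: dragging it upward can lift the lid.
- clip_b (a joint): Angle of the blue clip at the lid's -x, +y corner; clip_d is diagonally opposite. 0: shut, its leg hanging square to the lid outside the tub, hook under the rim; 1.57: leg straight out sideways over the lid's edge; stop at 2.0. Light and stays where left down to 0.5 rad, where the hook meets the rim; about 5 N near its end forces it past 0.2, where it snaps shut and holds.
- clip_b_end (a point): Outer edge of the thumb lip at the free end of clip_b, where it is pressed. The clip is 36 mm wide (along lid x, middle at x = -50 mm). Its hinge runs along lid x at y = +53.5 mm, 8 mm above lid_under. Shut, this point is 15 mm out (in y) from the hinge and 31 mm below it; the leg's outer face is 12 mm out. Press down and in along its swing: dragging it upward can lift the lid.
- clip_c (a joint): Angle of the blue clip at the lid's -x, -y corner; clip_a is diagonally opposite. 0: shut, its leg hanging square to the lid outside the tub, hook under the rim; 1.57: leg straight out sideways over the lid's edge; stop at 2.0. Light and stays where left down to 0.5 rad, where the hook meets the rim; about 5 N near its end forces it past 0.2, where it snaps shut and holds.
- clip_c_end (a point): Outer edge of the thumb lip at the free end of clip_c, where it is pressed. The clip is 36 mm wide (along lid x, middle at x = -50 mm). Its hinge runs along lid x at y = -53.5 mm, 8 mm above lid_under. Shut, this point is 15 mm out (in y) from the hinge and 31 mm below it; the leg's outer face is 12 mm out. Press down and in along its swing: dragging it upward can lift the lid.
- clip_d (a joint): Angle of the blue clip at the lid's +x, -y corner; clip_b is diagonally opposite. 0: shut, its leg hanging square to the lid outside the tub, hook under the rim; 1.57: leg straight out sideways over the lid's edge; stop at 2.0. Light and stays where left down to 0.5 rad, where the hook meets the rim; about 5 N near its end forces it past 0.2, where it snaps shut and holds.
- clip_d_end (a point): Outer edge of the thumb lip at the free end of clip_d, where it is pressed. The clip is 36 mm wide (along lid x, middle at x = +50 mm). Its hinge runs along lid x at y = -53.5 mm, 8 mm above lid_under. Shut, this point is 15 mm out (in y) from the hinge and 31 mm below it; the leg's outer face is 12 mm out. Press down and in along its swing: dragging it upward can lift the lid.
- torch: Bystander, to be left where it is: black inspection torch lying on the bench, 118 mm long, 32 mm thick. Origin at the centre of its underside. It lies along its own y.
- marker1: Bystander, to be left where it is: white marker pen with a red cap, lying, 130 mm long, 17 mm thick. Origin at the centre of its underside. It lies along its own y.
- marker2: Bystander, to be left where it is: white marker pen with a blue cap, lying, 130 mm long, 17 mm thick. Origin at the centre of its underside. It lies along its own y.
- spray_can: Bystander, to be left where it is: aerosol can standing upright, 67 mm across, 205 mm tall. Origin at the centre of its underside.
- hub_gauge4: Bystander, to be left where it is: dark round hub gauge plate on short feet with a bar handle, 94 mm across, 47 mm high. Origin at the centre of its underside.
- setting_ring3: Bystander, to be left where it is: black and white setting ring lying flat, 65 mm across, 23 mm high. Origin at the centre of its underside.

How it is judged:
By the outcome, as a careful person would: the job done as asked, in the order asked, and still so for the second after the job is handed in, with the robot touching nothing.
It also fails if it takes over 58 s, if anything falls off the work surface, if the arm or the gripper's body presses on something with over 40 N, if the wrist force passes 120 N, or if a joint passes its speed limit or range.

## Working session

There is one attempt and no reset: what is moved stays moved. The work goes in short steps, Python scripts to look and compute and a tool call to move; the robot and the scene stay as the last step left them, time stands still between calls to the robot, and variables do not carry over. Pictures are saved under pics/ and viewed, at most 10 in all, crops included, and the job is handed in when it is done.

Besides the shell and the picture viewer there is one more tool, called after ">>>" as name([rows], argument=value, ...), one row to a line, values as JSON. step_arm: Moves the arm, as the interface text tells. Its arguments: {"type":"object","properties":{"moves":{"type":"array","items":{"type":"object","properties":{"rx":{"type":"number"},"ry":{"type":"number"},"rz":{"type":"number"},"dx":{"type":"number"},"dy":{"type":"number"},"dz":{"type":"number"},"gripper":{"type":"number"}}}},"grip_force":{"type":"number"}},"required":["moves"]}

```bash
mkdir -p pics; cat > h.py <<'E'
from bench import r
import numpy as np, cv2
from scipy.spatial.transform import Rotation as R
def ray(info,uv):
    p=cv2.undistortPoints(np.array(uv,float).reshape(-1,1,2),info['mtx'],np.array(info['D'],float)).reshape(-1,2)
    Rm=cv2.Rodrigues(np.array(info['rvec'],float))[0]; t=np.array(info['tvec'],float).ravel()
    d=np.c_[p,np.ones(len(p))]@Rm
    return -Rm.T@t,d/np.linalg.norm(d,axis=1)[:,None]
def onplane(info,uv,p0,n=(0,0,1)):
    c,d=ray(info,uv);n=np.array(n,float);p0=np.array(p0,float)
    return c+d*(((p0-c)@n)/(d@n))[:,None]
def proj(info,P):
    return cv2.projectPoints(np.array(P,float).reshape(-1,1,3),np.array(info['rvec'],float),np.array(info['tvec'],float),info['mtx'],np.array(info['D'],float))[0].reshape(-1,2)
E
python3 - <<'E'
from h import *
o=r.get_obs();print(o,r.tcp_to_tips)
ims=[]
for n in("top","side","wrist"):
    im=r.grab_frame(n);cv2.imwrite(f'pics/{n}0.png',im)
    i=r.camera_info(n);c,d=ray(i,[(256,192)]);print(n,c,d,np.array(i['mtx']).ravel())
    cv2.imwrite(f'pics/{n}0b.png',cv2.resize(im,(800,600),interpolation=cv2.INTER_CUBIC))
E
```

```text
{'clock': 0.0, 'joints': array([ 1.18792399,  0.47776945,  0.02235427,  1.55645751, -0.01152311,
        1.10927676, -0.08310692]), 'qvel': array([ 0.00324016, -0.00076689, -0.00073556, -0.00216912,  0.0009515 ,
       -0.00059879, -0.00077718]), 'tau': array([ 1.70180585e-03, -5.96439922e+01,  1.60854198e+00, -2.81195515e+01,
        1.23868123e-02,  9.42999817e-03, -2.50845233e-05]), 'tcp_pos': array([ 0.1829613, -0.6490914,  0.214344 ]), 'orientation': array([-3.11026262e+00, -4.30002356e-01,  5.65336385e-04]), 'contact_force': array([-0.23865207, -0.87588123,  0.68294648]), 'moment': array([ 0.01524546, -0.0166163 , -0.00077246]), 'gripper_force': 0.0, 'grip_width': 0.08542573195012056} 0.022
top [0.42407347 0.19904228 1.11110424] [[ 0.14590162 -0.00201822 -0.98929705]] [426.44839698   0.         256.3703314    0.         426.44839698
 195.47477005   0.           0.           1.        ]
side [-0.27952794  0.96619929  0.64818762] [[ 0.64757076 -0.63846782 -0.41594585]] [486.13732292   0.         244.19742966   0.         486.13732292
 198.04727204   0.           0.           1.        ]
wrist [ 0.25816349 -0.62912205  0.37299512] [[-0.2848299  -0.09633682 -0.95372488]] [295.48681655   0.         251.02857405   0.         295.48681655
 193.38190119   0.           0.           1.        ]
```

View pics/top0b.png

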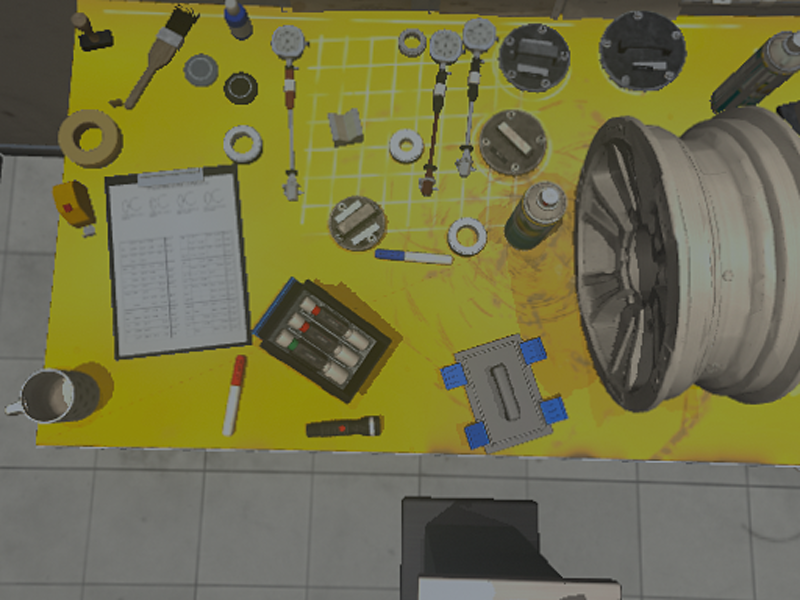

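View pics/side0b.png

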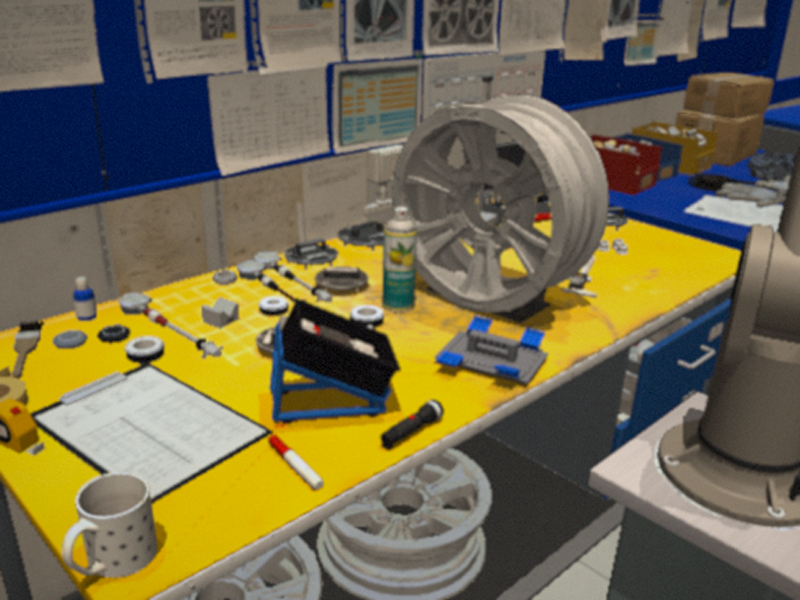

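The top view shows the lid centred at about (505,392) of the 800x600 picture, with its bar running (495,365)-(513,417). The case rim corners are near (300,280), (390,345), (350,400) and (257,335), and the high end is upper left. The side view shows the case on its blue stand at (335,345) and the lid at (490,350). Next I'll turn these into rough positions.

```bash
python3 - <<'E'
from h import *
i=r.camera_info('top');s=512/800
b=onplane(i,np.array([(495,365),(513,417)])*s,(0,0,.05));print('bar',b,b.mean(0),np.degrees(np.arctan2(*(b[0]-b[1])[1::-1])))
# blue clips by mask
im=cv2.imread('pics/top0.png');hsv=cv2.cvtColor(im,cv2.COLOR_BGR2HSV)
m=cv2.inRange(hsv,(100,120,60),(125,255,255));m[:,:270]=0;m[:205]=0;m[300:]=0
n,l,st,c=cv2.connectedComponentsWithStats(m)
for k in range(1,n):
    if st[k,4]>30: print('clip',c[k]/s,st[k],onplane(i,[c[k]],(0,0,.03)))
cs=onplane(i,np.array([(300,280),(390,345),(350,400),(257,335)])*s,(0,0,.125));print(cs,cs.mean(0))
print(np.linalg.norm(np.diff(cs,axis=0),axis=1))
w=r.camera_info('wrist');o=r.get_obs();T=R.from_rotvec(o['orientation'])
C,d=ray(w,[(256,192)]);print('cam in tool',T.inv().apply(C-o['tcp_pos']),T.inv().apply(d));print(T.as_matrix())
E
```

```text
bar [[0.48020194 0.0435166  0.05      ]
 [0.39968744 0.01503699 0.05      ]] [0.43994469 0.02927679 0.05      ] 19.47972086890464
clip [532.44287634 350.27721774] [333 216  17  17 186] [[ 0.50667826 -0.01991691  0.03      ]]
clip [453.22859116 375.73377072] [282 232  17  17 181] [[0.46222842 0.10786558 0.03      ]]
clip [552.93069948 409.85265544] [346 254  17  17 193] [[ 0.41226768 -0.05214909  0.03      ]]
clip [476.20056497 434.71927966] [297 270  16  17 177] [[0.36987861 0.07011007 0.03      ]]
[[0.59590309 0.34761917 0.125     ]
 [0.50175435 0.21015364 0.125     ]
 [0.41980612 0.26643722 0.125     ]
 [0.5116909  0.40719146 0.125     ]] [0.50728862 0.30785037 0.125     ]
[0.16661559 0.09941506 0.16809095]
cam in tool [ 0.07775847  0.00082376 -0.15845537] [[-0.30018978  0.01677606  0.95373196]]
[[ 9.62473053e-01  2.71376843e-01 -4.80167597e-04]
 [ 2.71377250e-01 -9.62472131e-01  1.33616589e-03]
 [-9.95434482e-05 -1.41633023e-03 -9.99998992e-01]]
```

```bash
cat >> h.py <<'E'
import json
def ori(yaw,tilt=0):  # tool x at yaw deg, tool z down; tilt deg about own y (positive: z leans toward +x)
    return R.from_euler('z',yaw,degrees=True)*R.from_euler('x',180,degrees=True)*R.from_euler('y',-tilt*1.0,degrees=True).inv()
def plan(wps,step=50,start=None,ang=9):
    o=r.get_obs();p,q=(o['tcp_pos'],R.from_rotvec(o['orientation'])) if start is None else start
    rows=[];p=np.array(p,float)
    for P,Q in wps:
        P=np.array(P,float);Q=Q or q
        n=int(max(1,np.ceil(np.linalg.norm(P-p)*1000/step-.05),np.ceil(np.degrees((q.inv()*Q).magnitude())/ang-.05)))
        p0,q0=p.copy(),q;rv=(q0.inv()*Q).as_rotvec()
        for k in range(1,n+1):
            tp=p0+(P-p0)*k/n;tq=q0*R.from_rotvec(rv*k/n)
            d=np.round(q.inv().apply(tp-p)*1000,1);a=np.round(np.degrees((q.inv()*tq).as_rotvec()),1)
            rows.append({k2:float(v) for k2,v in zip(('dx','dy','dz','rx','ry','rz'),[*d,*a]) if v})
            p=p+q.apply(d/1000);q=q*R.from_rotvec(np.radians(a))
    print(len(rows),json.dumps(rows).replace('.0,',',').replace('.0}','}'));return p,q
E
python3 - <<'E'
from h import *
print(ori(20,27).as_matrix())
plan([((.32,-.33,.29),ori(55)),((.40,-.02,.27),ori(60)),((.43,.03,.23),ori(19.5))],step=55)
E
```

```text
[[ 8.37272256e-01  3.42020143e-01  4.26611523e-01]
 [ 3.04742179e-01 -9.39692621e-01  1.55273896e-01]
 [ 4.53990500e-01  1.24900090e-16 -8.91006524e-01]]
18 [{"dx": 31.2, "dy": -38.6, "dz": -10.7, "rz": -5.6}, {"dx": 34.8, "dy": -35.4, "dz": -10.8, "rz": -5.6}, {"dx": 38.1, "dy": -31.8, "dz": -10.7, "rz": -5.6}, {"dx": 41.1, "dy": -27.9, "dz": -10.7, "rz": -5.6}, {"dx": 43.5, "dy": -23.8, "dz": -10.7, "rx": -0.1, "rz": -5.6}, {"dx": 45.7, "dy": -19.4, "dz": -10.8, "rz": -5.6}, {"dx": 47.3, "dy": -14.8, "dz": -10.8, "rz": -5.7}, {"dx": 50, "dy": -18.7, "dz": 3.3, "rz": -0.8}, {"dx": 50.2, "dy": -18, "dz": 3.4, "rz": -0.9}, {"dx": 50.6, "dy": -17.2, "dz": 3.3, "rz": -0.8}, {"dx": 50.7, "dy": -16.4, "dz": 3.4, "rz": -0.8}, {"dx": 51, "dy": -15.8, "dz": 3.3, "rz": -0.8}, {"dx": 51.2, "dy": -15.1, "dz": 3.4, "rz": -0.9}, {"dx": 11.7, "dy": 0.2, "dz": 8, "rz": 8.1}, {"dx": 11.5, "dy": -1.4, "dz": 8, "rz": 8.1}, {"dx": 11.3, "dy": -3.1, "dz": 8, "rz": 8.1}, {"dx": 10.7, "dy": -4.6, "dz": 8, "rz": 8.1}, {"dx": 10, "dy": -6.1, "dz": 8, "rz": 8.1}]
```

>>> step_arm([
  {"dx":31,"dy":-39,"dz":-11,"rz":-5.6},
  {"dx":35,"dy":-35,"dz":-11,"rz":-5.6},
  {"dx":38,"dy":-32,"dz":-11,"rz":-5.6},
  {"dx":41,"dy":-28,"dz":-11,"rz":-5.6},
  {"dx":43.5,"dy":-24,"dz":-11,"rz":-5.6},
  {"dx":46,"dy":-19,"dz":-11,"rz":-5.6},
  {"dx":47,"dy":-15,"dz":-11,"rz":-5.7},
  {"dx":50,"dy":-19,"dz":3.3,"rz":-0.8},
  {"dx":50,"dy":-18,"dz":3.3,"rz":-0.9},
  {"dx":51,"dy":-17,"dz":3.3,"rz":-0.8},
  {"dx":51,"dy":-16,"dz":3.3,"rz":-0.8},
  {"dx":51,"dy":-16,"dz":3.3,"rz":-0.8},
  {"dx":51,"dy":-15,"dz":3.4,"rz":-0.9},
  {"dx":12,"dy":0,"dz":8,"rz":8.1},
  {"dx":11.5,"dy":-1.4,"dz":8,"rz":8.1},
  {"dx":11,"dy":-3,"dz":8,"rz":8.1},
  {"dx":11,"dy":-5,"dz":8,"rz":8.1},
  {"dx":10,"dy":-6,"dz":8,"rz":8.1},
  {},
])

```text
invalid input at $.moves[0]: expected keys rx, ry, rz, dx, dy, dz, gripper
```

```bash
python3 - <<'E'
from h import *
o=r.get_obs();i=r.camera_info('wrist');im=r.grab_frame('wrist');cv2.imwrite('pics/w1.png',im)
print(o['tcp_pos'],o['joints'],R.from_rotvec(o['orientation']).as_matrix()[:,0],o['contact_force'])
cv2.imwrite('pics/w1b.png',cv2.resize(im,(800,600),interpolation=cv2.INTER_CUBIC))
E
```

```text
[ 0.18302342 -0.64921935  0.21454882] [ 1.18790692  0.47762634  0.02234232  1.55619917 -0.0114979   1.10931506
 -0.08308862] [ 9.62473053e-01  2.71377250e-01 -9.95434482e-05] [ 1.20777827  0.57141267 -0.16966676]
```

View pics/w1b.png

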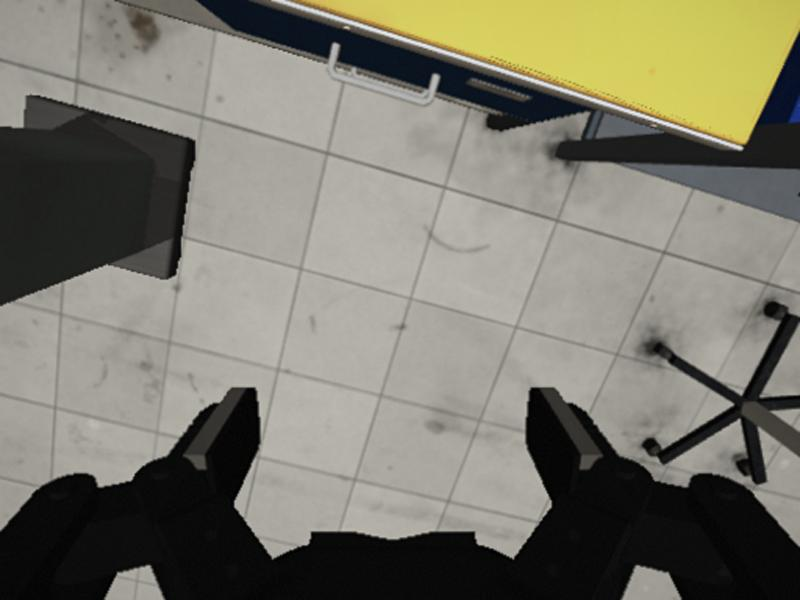

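The move was refused because every row needs all seven keys. The picture shows only the floor and the open fingers at (230,430) and (560,430). I'll resend it with full rows.

>>> step_arm([
  {"dx":31,"dy":-39,"dz":-11,"rx":0,"ry":0,"rz":-5.6,"gripper":1},
  {"dx":35,"dy":-35,"dz":-11,"rx":0,"ry":0,"rz":-5.6,"gripper":1},
  {"dx":38,"dy":-32,"dz":-11,"rx":0,"ry":0,"rz":-5.6,"gripper":1},
  {"dx":41,"dy":-28,"dz":-11,"rx":0,"ry":0,"rz":-5.6,"gripper":1},
  {"dx":43.5,"dy":-24,"dz":-11,"rx":0,"ry":0,"rz":-5.6,"gripper":1},
  {"dx":46,"dy":-19,"dz":-11,"rx":0,"ry":0,"rz":-5.6,"gripper":1},
  {"dx":47,"dy":-15,"dz":-11,"rx":0,"ry":0,"rz":-5.7,"gripper":1},
  {"dx":50,"dy":-19,"dz":3.3,"rx":0,"ry":0,"rz":-0.8,"gripper":1},
  {"dx":50,"dy":-18,"dz":3.3,"rx":0,"ry":0,"rz":-0.9,"gripper":1},
  {"dx":51,"dy":-17,"dz":3.3,"rx":0,"ry":0,"rz":-0.8,"gripper":1},
  {"dx":51,"dy":-16,"dz":3.3,"rx":0,"ry":0,"rz":-0.8,"gripper":1},
  {"dx":51,"dy":-16,"dz":3.3,"rx":0,"ry":0,"rz":-0.8,"gripper":1},
  {"dx":51,"dy":-15,"dz":3.4,"rx":0,"ry":0,"rz":-0.9,"gripper":1},
  {"dx":12,"dy":0,"dz":8,"rx":0,"ry":0,"rz":8.1,"gripper":1},
  {"dx":11.5,"dy":-1.4,"dz":8,"rx":0,"ry":0,"rz":8.1,"gripper":1},
  {"dx":11,"dy":-3,"dz":8,"rx":0,"ry":0,"rz":8.1,"gripper":1},
  {"dx":11,"dy":-5,"dz":8,"rx":0,"ry":0,"rz":8.1,"gripper":1},
  {"dx":10,"dy":-6,"dz":8,"rx":0,"ry":0,"rz":8.1,"gripper":1},
  {"dx":0,"dy":0,"dz":0,"rx":0,"ry":0,"rz":0,"gripper":1},
])

```text
clock: 2.58
tcp_pos: [0.4298, 0.031, 0.2319]
orientation: [-3.095, -0.538, 0.002]
contact_force: [-0.1, 0.5, -0.2]
grip_width: 0.0854
gripper_force: 0.0
```

```bash
sed -i "s/rows.append.*/rows.append({**{k2:float(v) for k2,v in zip(('dx','dy','dz','rx','ry','rz'),[*d,*a])},'gripper':G})/; s/ang=9):/ang=9,G=-1):/; s/print(len(rows).*return p,q/print(len(rows),json.dumps(rows,separators=(',',':')).replace('.0,',',').replace('.0}','}').replace('-0,','0,'));return p,q/" h.py; python3 - <<'E'
from h import *
o=r.get_obs();i=r.camera_info('wrist');im=r.grab_frame('wrist');cv2.imwrite('pics/w1.png',im)
print(o['tcp_pos'],o['joints'],R.from_rotvec(o['orientation']).as_matrix()[:,0],o['contact_force'])
cv2.imwrite('pics/w1b.png',cv2.resize(im,(800,600),interpolation=cv2.INTER_CUBIC))
E
```

```text
[0.42978058 0.03102075 0.23193815] [ 0.45138482  0.10383088 -0.6991871   2.04737762  0.07766144  1.01707804
 -1.51295282] [ 0.94142673  0.33721605 -0.00102044] [-0.1209044   0.54864335 -0.17120558]
```

View pics/w1b.png

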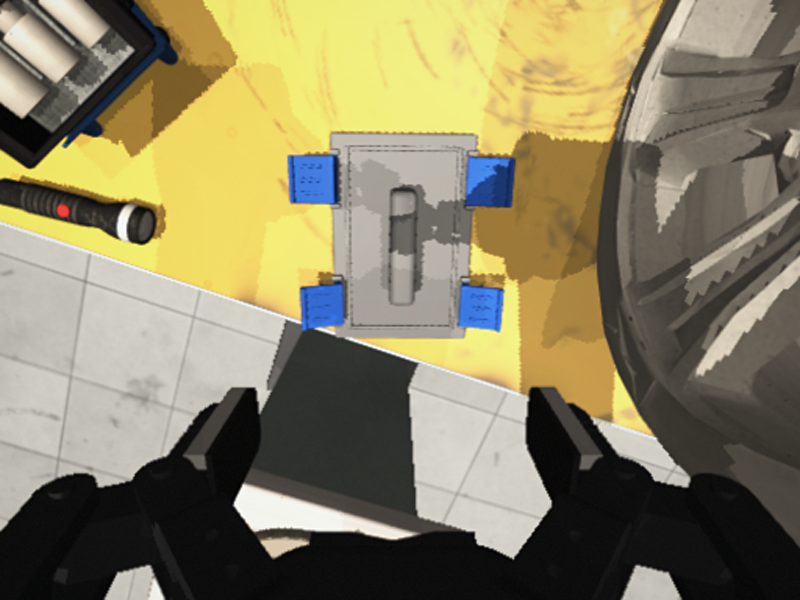

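The wrist view shows the lid nearly aligned with the tool: plate corners at (332,134), (477,134), (466,337) and (335,337), bar from (403,187) to (401,304), clips open.

```bash
python3 - <<'E'
from h import *
i=r.camera_info('wrist');s=512/800
def sc(a): return (np.array(a)+.5)*s-.5
P=onplane(i,sc([(332,133),(477,133),(466,338),(335,338)]),(0,0,.015));print(P,P.mean(0),np.linalg.norm(np.diff(P,axis=0),axis=1))
d=P[0]+P[1]-P[2]-P[3];print('yaw',np.degrees(np.arctan2(d[1],d[0])))
B=onplane(i,sc([(404,186),(401,305)]),(0,0,.05));print(B,B.mean(0),np.linalg.norm(B[0]-B[1]),np.degrees(np.arctan2(*(B[0]-B[1])[1::-1])))
# blue comps
im=cv2.imread('pics/w1.png');hsv=cv2.cvtColor(im,cv2.COLOR_BGR2HSV)
m=cv2.inRange(hsv,(100,140,60),(125,255,255));m[:85]=0;m[220:]=0;m[:,:180]=0;m[:,340:]=0
n,l,st,c=cv2.connectedComponentsWithStats(m);K=[]
for k in range(1,n):
    if st[k,4]>50: K.append(onplane(i,[c[k]],(0,0,.025))[0]);print(c[k]/s,st[k],K[-1])
print(np.mean(K,0))
E
```

```text
[[ 0.50257914  0.10519896  0.015     ]
 [ 0.54019629  0.00060053  0.015     ]
 [ 0.38088638 -0.05625826  0.015     ]
 [ 0.34204869  0.05180513  0.015     ]] [0.44142763 0.02533659 0.015     ] [0.11115702 0.1691525  0.11483058]
yaw 19.01965661812797
[[0.48585334 0.04112656 0.05      ]
 [0.40073725 0.01230698 0.05      ]] [0.4432953  0.02671677 0.05      ] 0.08986276446085799 18.705664144254918
[312.42386489 178.81713732] [185  99  31  31 903] [0.46576699 0.10776868 0.025     ]
[489.20597704 180.94379899] [298 100  31  32 893] [ 0.51021269 -0.02055009  0.025     ]
[321.64957567 305.42344413] [193 180  27  32 707] [0.3703218  0.07094467 0.025     ]
[479.98927039 306.40870887] [294 181  28  31 699] [ 0.41419484 -0.05368241  0.025     ]
[0.44012408 0.02612021 0.025     ]
```

```bash
python3 - <<'E'
from h import *
plan([((.456,.233,.302),ori(56,27))],step=50,G=1)
E
```

```text
5 [{"dx":18.6,"dy":-36.3,"dz":-13.9,"rx":1.7,"ry":5.2,"rz":-7.1,"gripper":1},{"dx":24.1,"dy":-34.1,"dz":-11,"rx":1.7,"ry":5.2,"rz":-7.1,"gripper":1},{"dx":29,"dy":-31,"dz":-7.6,"rx":1.7,"ry":5.3,"rz":-7.1,"gripper":1},{"dx":33.2,"dy":-27.4,"dz":-3.8,"rx":1.7,"ry":5.2,"rz":-7.2,"gripper":1},{"dx":36.5,"dy":-23,"dz":0.1,"rx":1.7,"ry":5.2,"rz":-7.1,"gripper":1}]
```

>>> step_arm([
  {"dx":18.6,"dy":-36.3,"dz":-14,"rx":1.7,"ry":5.2,"rz":-7.1,"gripper":1},
  {"dx":24,"dy":-34,"dz":-11,"rx":1.7,"ry":5.2,"rz":-7.1,"gripper":1},
  {"dx":29,"dy":-31,"dz":-7.6,"rx":1.7,"ry":5.3,"rz":-7.1,"gripper":1},
  {"dx":33,"dy":-27.4,"dz":-4,"rx":1.7,"ry":5.2,"rz":-7.2,"gripper":1},
  {"dx":36.5,"dy":-23,"dz":0,"rx":1.7,"ry":5.2,"rz":-7.1,"gripper":1},
  {"dx":0,"dy":0,"dz":0,"rx":0,"ry":0,"rz":0,"gripper":1},
])

```text
clock: 3.38
tcp_pos: [0.4566, 0.2331, 0.3033]
orientation: [-2.525, -1.344, -0.61]
contact_force: [-0.1, -0.9, -0.0]
grip_width: 0.0854
gripper_force: 0.0
```

```bash
python3 - <<'E'
from h import *
o=r.get_obs();i=r.camera_info('wrist');im=r.grab_frame('wrist');cv2.imwrite('pics/w2.png',im)
print(o['tcp_pos'],o['joints'],R.from_rotvec(o['orientation']).as_matrix())
cv2.imwrite('pics/w2b.png',cv2.resize(im,(800,600),interpolation=cv2.INTER_CUBIC))
E
```

```text
[0.45660194 0.23313809 0.30329249] [ 0.41512957 -0.0408942  -0.80545155  2.08465302 -0.42805778  0.72521951
 -0.71699902] [[ 0.49649147  0.82912375  0.25700201]
 [ 0.73947288 -0.55905186  0.37502118]
 [ 0.45461642  0.0038512  -0.890679  ]]
```

View pics/w2b.png

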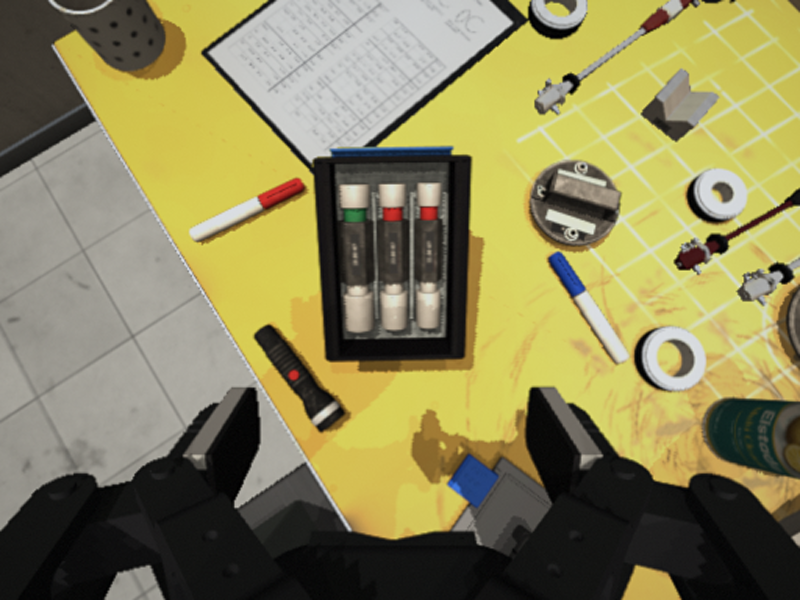

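The wrist view shows the case squarely: rim corners near (315,157), (471,155), (464,357) and (326,360), with a blue stand strip above the top edge. I'll fit the rim edges.

```bash
cat > rim.py <<'E'
from h import *
im=cv2.imread('pics/w2.png');
i=r.camera_info('wrist');s=512/800
v=im.astype(int).max(2); v=np.clip(v,0,140)
mid=70
def cross(a,idx):  # subpixel first crossing along a list from outside (bright) to inside (dark)
    for k in range(len(a)-1):
        if a[k]>=mid>a[k+1]: return idx[k]+(idx[k+1]-idx[k])*(a[k]-mid)/(a[k]-a[k+1])
L=[];Rr=[];T=[];B=[]
for y in range(112,220,3):
    x=cross(v[y,190:225],range(190,225)); L+= [(x,y)] if x else []
    x=cross(v[y,312:280:-1],range(312,280,-1)); Rr+= [(x,y)] if x else []
for x in range(214,292,3):
    y=cross(v[245:215:-1,x],range(245,215,-1)); B+= [(x,y)] if y else []
sat=im[:,:,0].astype(int)-im[:,:,2]
for x in range(214,292,3):  # top: blue strip ends
    y=cross(np.clip(im[93:112,x].max(1).astype(int),0,140),range(93,112)); T+= [(x,y)] if y else []
def fit(p):
    p=np.array(p);
    for _ in range(3):
        vx,vy,x0,y0=cv2.fitLine(p.astype(np.float32),cv2.DIST_HUBER,0,.01,.01).ravel()
        e=abs((p[:,0]-x0)*vy-(p[:,1]-y0)*vx);p=p[e<max(1,2*np.median(e))]
    return np.cross([x0,y0,1],[x0+vx,y0+vy,1]),len(p),e.mean()
F=[fit(z) for z in(L,T,Rr,B)];print([f[1:] for f in F])
def X(a,b): c=np.cross(a,b);return c[:2]/c[2]
l=[f[0] for f in F];C=np.array([X(l[1],l[0]),X(l[1],l[2]),X(l[3],l[2]),X(l[3],l[0])]);print('corners800',(C+.5)/s-.5)
yaw=56
for _ in range(4):
    Q=R.from_euler('z',yaw,degrees=True)*R.from_euler('y',-.47);n=Q.apply([0,0,1])
    m0=np.array([.507,.308,0]);
    for _ in range(3):
        org_z=.072+.058*np.cos(.47); p0=np.array([m0[0],m0[1],org_z]); P=onplane(i,C,p0,n); m0=P.mean(0)
    d=Q.inv().apply(P[0]+P[1]-P[2]-P[3]);yaw+=np.degrees(np.arctan2(d[1],d[0]))
    w=Q.inv().apply(P[0]+P[3]-P[1]-P[2])
print('yaw',yaw,'from y edges',yaw+np.degrees(np.arctan2(-w[0],w[1])),'mouth',m0,'\nsize',Q.inv().apply(P-m0)*1000)
E
python3 rim.py
```

```text
[(36, np.float64(0.0577645999026544)), (25, np.float64(0.10090328273775029)), (36, np.float64(0.09322789508838307)), (26, np.float64(0.2249098806051464))]
corners800 [[312.46017699 152.2981798 ]
 [470.56620933 149.46662804]
 [464.04928164 358.51894489]
 [326.20391216 360.82667572]]
yaw 57.03404481312683 from y edges 56.89336792081811 mouth [0.50661153 0.30259142 0.12368338] 
size [[ 8.41535038e+01  5.83073956e+01  3.97734368e-16]
 [ 8.41080818e+01 -5.83039358e+01  1.46073527e-14]
 [-8.43946120e+01 -5.83956489e+01  2.16149997e-14]
 [-8.38669736e+01  5.83921891e+01 -2.96811929e-14]]
```

```bash
sed -i 's/clip(v,0,140)/clip(v,0,230)/; s/^mid=70/mid=115/' rim.py
sed -i 's/^for x in range(214,292,3):  # top.*/print(im[92:106,250].max(1));mid=55\n&/' rim.py; python3 rim.py
```

```text
[218 217 157 156  75  58  75  65  30  29  28  21  40  52]
[(35, np.float64(0.0671514655859647)), (25, np.float64(0.08579715041878512)), (36, np.float64(0.12943004794138036)), (17, np.float64(0.12987281957298344))]
corners800 [[312.12957916 156.85404504]
 [470.89664448 153.55134503]
 [465.31217785 360.24602193]
 [325.4258117  361.11690981]]
yaw 57.14534435335898 from y edges 56.63865972389747 mouth [0.50559229 0.30087174 0.1236732 ] 
size [[ 8.28364190e+01  5.85611607e+01 -4.34871369e-14]
 [ 8.29057861e+01 -5.85573405e+01 -3.72594394e-14]
 [-8.39466944e+01 -5.91452692e+01 -9.90414894e-15]
 [-8.17955106e+01  5.91414489e+01  4.20784680e-14]]
```

```bash
cat >> h.py <<'E'
Qc=R.from_euler('z',57,degrees=True)*R.from_euler('y',-.47); M=np.array([.5056,.3009,.1237])
def case(p): return M+Qc.apply(np.array(p,float)/1000)  # mm in mouth frame -> world
E
python3 - <<'E'
from h import *
k=np.array([(83,59.5,0),(83,-59.5,0),(-83,-59.5,0),(-83,59.5,0)])
out=[]
for n in('top','side'):
    im=cv2.imread(f'pics/{n}0.png');uv=proj(r.camera_info(n),case(k));print(n,(uv+.5)/.64-.5)
    c=uv.mean(0).astype(int);x0,y0=c[0]-66,c[1]-56
    cr=cv2.resize(im[y0:y0+112,x0:x0+132],None,fx=3,fy=3,interpolation=cv2.INTER_CUBIC)
    q=((uv-[x0,y0]+.5)*3*8).astype(int)
    cv2.polylines(cr,[q.reshape(-1,1,2)],True,(0,255,0),1,shift=3);out.append(cr)
cv2.imwrite('pics/ov.png',np.hstack(out))
E
```

```text
top [[259.73311985 344.08556661]
 [308.51842248 276.24942762]
 [393.1607708  338.62822145]
 [348.76412481 403.07223484]]
side [[301.51820267 329.79113849]
 [296.06013521 295.40530104]
 [388.7295655  333.07312866]
 [402.623058   369.30223969]]
```

View pics/ov.png

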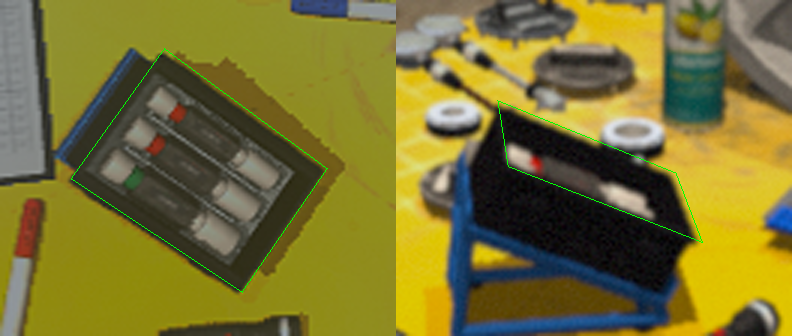

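The overlay agrees within 1–2 mm: the rim outline sits on the black rim in both the top view (left) and the side view (right). Next is the grasp.

```bash
python3 - <<'E'
from h import *
plan([((.442,.026,.13),ori(19.2)),((.442,.026,.052),ori(19.2))],step=50,G=1)
E
```

```text
8 [{"dx":-39.6,"dy":17.2,"dz":12.2,"rx":-1.4,"ry":-4.3,"rz":6,"gripper":1},{"dx":-36.5,"dy":20.8,"dz":15.5,"rx":-1.4,"ry":-4.4,"rz":6,"gripper":1},{"dx":-32.9,"dy":24,"dz":18.8,"rx":-1.4,"ry":-4.3,"rz":6,"gripper":1},{"dx":-28.7,"dy":26.8,"dz":21.7,"rx":-1.4,"ry":-4.4,"rz":6,"gripper":1},{"dx":-24,"dy":29,"dz":24.4,"rx":-1.5,"ry":-4.3,"rz":6,"gripper":1},{"dx":-18.9,"dy":30.6,"dz":26.8,"rx":-1.4,"ry":-4.3,"rz":6,"gripper":1},{"dx":0,"dy":0,"dz":39,"rx":0,"ry":0,"rz":0,"gripper":1},{"dx":-0.1,"dy":-0.1,"dz":39,"rx":0,"ry":0,"rz":0,"gripper":1}]
```

>>> step_arm([
  {"dx":-39.6,"dy":17.2,"dz":12.2,"rx":-1.4,"ry":-4.3,"rz":6,"gripper":1},
  {"dx":-36.5,"dy":20.8,"dz":15.5,"rx":-1.4,"ry":-4.4,"rz":6,"gripper":1},
  {"dx":-33,"dy":24,"dz":18.8,"rx":-1.4,"ry":-4.3,"rz":6,"gripper":1},
  {"dx":-28.7,"dy":26.8,"dz":21.7,"rx":-1.4,"ry":-4.4,"rz":6,"gripper":1},
  {"dx":-24,"dy":29,"dz":24.4,"rx":-1.5,"ry":-4.3,"rz":6,"gripper":1},
  {"dx":-18.9,"dy":30.6,"dz":26.8,"rx":-1.4,"ry":-4.3,"rz":6,"gripper":1},
  {"dx":0,"dy":0,"dz":39,"rx":0,"ry":0,"rz":0,"gripper":1},
  {"dx":0,"dy":0,"dz":39,"rx":0,"ry":0,"rz":0,"gripper":1},
  {"dx":0,"dy":0,"dz":0,"rx":0,"ry":0,"rz":0,"gripper":1},
])

```text
clock: 4.55
tcp_pos: [0.4395, 0.0255, 0.0493]
orientation: [-3.097, -0.521, 0.01]
contact_force: [-0.3, 0.8, 0.6]
grip_width: 0.0852
gripper_force: 0.0
```

>>> step_arm([
  {"dx":0,"dy":0,"dz":0,"rx":0,"ry":0,"rz":0,"gripper":-1},
  {"dx":0,"dy":0,"dz":0,"rx":0,"ry":0,"rz":0,"gripper":-1},
  {"dx":0,"dy":0,"dz":0,"rx":0,"ry":0,"rz":0,"gripper":-1},
  {"dx":0,"dy":0,"dz":0,"rx":0,"ry":0,"rz":0,"gripper":-1},
  {"dx":0,"dy":0,"dz":0,"rx":0,"ry":0,"rz":0,"gripper":-1},
  {"dx":0,"dy":0,"dz":0,"rx":0,"ry":0,"rz":0,"gripper":-1},
], grip_force=60)

```text
clock: 5.3
tcp_pos: [0.4419, 0.027, 0.0514]
orientation: [-3.096, -0.523, -0.001]
contact_force: [1.1, 0.5, -0.0]
grip_width: 0.0002
gripper_force: 0.0
```

```bash
python3 - <<'E'
from h import *
print(r.tcp_to_tips,r.get_obs()['tcp_pos'])
im=r.grab_frame('wrist');si=r.grab_frame('side')
uv=proj(r.camera_info('side'),[(.442,.026,.05)])[0].astype(int)
c=cv2.resize(si[uv[1]-50:uv[1]+46,uv[0]-64:uv[0]+64],(400,300));cv2.imwrite('pics/g1.png',np.hstack([cv2.resize(im,(400,300)),c]))
E
```

```text
0.022 [0.44191196 0.0270393  0.05144465]
```

View pics/g1.png

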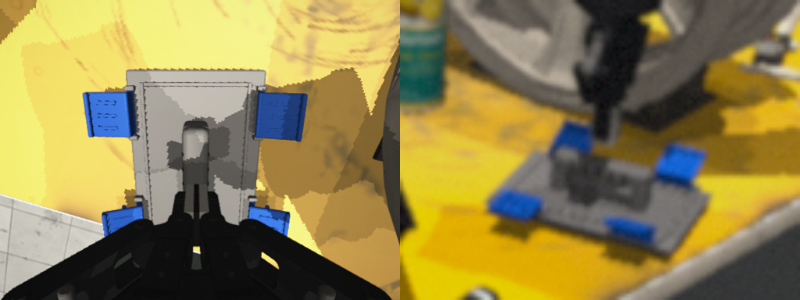

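```bash
python3 - <<'E'
from h import *
i=r.camera_info('side');uv=proj(i,[(.442,.026,.05)])[0].astype(int)
o=r.get_obs();t=R.from_rotvec(o['orientation']);u=t.apply([1,0,0])
c=np.array([.442,.026,0])
for n,P in dict(tip=o['tcp_pos']+t.apply([0,0,.022]),tcp=o['tcp_pos'],bar0=c+u*.044+[0,0,.051],bar1=c-u*.044+[0,0,.051],cr1=c-u*.085+t.apply([0,.057,0])+[0,0,.015],cr2=c+u*.085-t.apply([0,.057,0])+[0,0,.015],cr3=c-u*.085-t.apply([0,.057,0])+[0,0,.015],cr4=c+u*.085+t.apply([0,.057,0])+[0,0,.015]).items():
    q=(proj(i,[P])[0]-uv+[64,50])*3.125;print(n,q+[400,0])
w=r.camera_info('wrist')
print(proj(w,[o['tcp_pos']+t.apply([0,0,.022]),c+u*.044+[0,0,.051],c-u*.044+[0,0,.051]])*400/512)
E
```

```text
tip [598.94836861 179.72047321]
tcp [601.09153401 157.23438188]
bar0 [554.59457359 145.49734897]
bar1 [650.24745385 169.2578227 ]
cr1 [711.77774734 190.5405767 ]
cr2 [482.80175112 197.06890514]
cr3 [670.54822763 247.54816295]
cr4 [534.27698305 146.1552484 ]
[[195.15172255 173.52451931]
 [196.45285873 128.16446288]
 [196.404393   233.89528154]]
```

The picture (wrist left, side right) shows the closed fingers above the bar: tips at about (605,140), against a predicted (599,180). The tips seem to be about 17 mm behind the TCP instead of 22 mm ahead. I'll find the tip by gently touching the bar top.

>>> step_arm([
  {"dx":0,"dy":0,"dz":4,"rx":0,"ry":0,"rz":0,"gripper":-1},
  {"dx":0,"dy":0,"dz":4,"rx":0,"ry":0,"rz":0,"gripper":-1},
  {"dx":0,"dy":0,"dz":0,"rx":0,"ry":0,"rz":0,"gripper":-1},
])

```text
clock: 5.78
tcp_pos: [0.4415, 0.027, 0.0429]
orientation: [-3.096, -0.523, 0.001]
contact_force: [-0.8, 0.6, -0.2]
grip_width: 0.0001
gripper_force: 0.0
```

>>> step_arm([
  {"dx":0,"dy":0,"dz":3,"rx":0,"ry":0,"rz":0,"gripper":-1},
  {"dx":0,"dy":0,"dz":2,"rx":0,"ry":0,"rz":0,"gripper":-1},
  {"dx":0,"dy":0,"dz":0,"rx":0,"ry":0,"rz":0,"gripper":-1},
])

```text
clock: 6.15
tcp_pos: [0.4418, 0.0271, 0.0383]
orientation: [-3.096, -0.523, -0.0]
contact_force: [0.2, 0.4, -0.5]
grip_width: -0.0
gripper_force: 0.0
```

>>> step_arm([
  {"dx":0,"dy":0,"dz":2,"rx":0,"ry":0,"rz":0,"gripper":-1},
  {"dx":0,"dy":0,"dz":2,"rx":0,"ry":0,"rz":0,"gripper":-1},
])

```text
clock: 6.4
tcp_pos: [0.4421, 0.027, 0.0349]
orientation: [-3.097, -0.523, -0.001]
contact_force: [-8.8, 0.5, 35.8]
grip_width: -0.0
gripper_force: 17.6
```

>>> step_arm([
  {"dx":0,"dy":0,"dz":2,"rx":0,"ry":0,"rz":0,"gripper":-1},
  {"dx":0,"dy":0,"dz":0,"rx":0,"ry":0,"rz":0,"gripper":-1},
])

```text
clock: 6.65
tcp_pos: [0.4422, 0.027, 0.0348]
orientation: [3.097, 0.523, 0.001]
contact_force: [-11.6, -1.8, 42.0]
grip_width: -0.0001
gripper_force: 21.0
```

The tips touch the bar top (z = 0.051) at TCP z ≈ 0.035, so when shut they are really about 16 mm behind the reported TCP. I'll use that offset from here on: lift, open, go down to TCP z ≈ 0.010, and close.

>>> step_arm([
  {"dx":0,"dy":0,"dz":-14,"rx":0,"ry":0,"rz":0,"gripper":-1},
  {"dx":0,"dy":0,"dz":0,"rx":0,"ry":0,"rz":0,"gripper":1},
  {"dx":0,"dy":0,"dz":0,"rx":0,"ry":0,"rz":0,"gripper":1},
  {"dx":0,"dy":0,"dz":0,"rx":0,"ry":0,"rz":0,"gripper":1},
  {"dx":0,"dy":0,"dz":0,"rx":0,"ry":0,"rz":0,"gripper":1},
  {"dx":0,"dy":0,"dz":12,"rx":0,"ry":0,"rz":0,"gripper":1},
  {"dx":0,"dy":0,"dz":12,"rx":0,"ry":0,"rz":0,"gripper":1},
  {"dx":0,"dy":0,"dz":12,"rx":0,"ry":0,"rz":0,"gripper":1},
  {"dx":0,"dy":0,"dz":0,"rx":0,"ry":0,"rz":0,"gripper":1},
])

```text
clock: 7.78
tcp_pos: [0.4409, 0.0271, 0.0092]
orientation: [-3.096, -0.523, 0.003]
contact_force: [-0.4, 0.2, 0.6]
grip_width: 0.0856
gripper_force: 0.0
```

>>> step_arm([
  {"dx":0,"dy":0,"dz":0,"rx":0,"ry":0,"rz":0,"gripper":-1},
  {"dx":0,"dy":0,"dz":0,"rx":0,"ry":0,"rz":0,"gripper":-1},
  {"dx":0,"dy":0,"dz":0,"rx":0,"ry":0,"rz":0,"gripper":-1},
  {"dx":0,"dy":0,"dz":0,"rx":0,"ry":0,"rz":0,"gripper":-1},
  {"dx":0,"dy":0,"dz":0,"rx":0,"ry":0,"rz":0,"gripper":-1},
], grip_force=60)

```text
clock: 8.4
tcp_pos: [0.4423, 0.0272, 0.0109]
orientation: [-3.096, -0.523, -0.002]
contact_force: [-2.0, 1.3, 5.5]
grip_width: 0.019
gripper_force: 58.8
```

```bash
cat >> h.py <<'E'
Tc=Qc*R.from_euler('x',180,degrees=True)  # tool aligned on case
E
python3 - <<'E'
from h import *
print(Tc.as_matrix(),case((0,0,92)))
o=r.get_obs();print(R.from_rotvec(o['orientation']).as_matrix())
plan([((.442,.027,.10),None),((.43,.15,.22),ori(40,14)),(case((0,0,92)),Tc)],step=45)
E
```

```text
[[ 4.85582892e-01  8.38670568e-01  2.46659549e-01]
 [ 7.47732083e-01 -5.44639035e-01  3.79822398e-01]
 [ 4.52886285e-01  8.32667268e-17 -8.91568288e-01]] [0.48290732 0.26595634 0.20572428]
[[ 9.44609638e-01  3.28194548e-01  9.85059274e-04]
 [ 3.28192877e-01 -9.44609468e-01  1.54522107e-03]
 [ 1.43762945e-03 -1.13634128e-03 -9.99998321e-01]]
9 [{"dx":-0.1,"dy":0,"dz":-44.6,"rx":0,"ry":0,"rz":0,"gripper":-1},{"dx":-0.1,"dy":0,"dz":-44.5,"rx":0,"ry":0,"rz":0,"gripper":-1},{"dx":7.3,"dy":-30.1,"dz":-30,"rx":0.6,"ry":3.4,"rz":-5.2,"gripper":-1},{"dx":11.8,"dy":-29.5,"dz":-29,"rx":0.6,"ry":3.5,"rz":-5.2,"gripper":-1},{"dx":16.1,"dy":-28.5,"dz":-28,"rx":0.7,"ry":3.4,"rz":-5.2,"gripper":-1},{"dx":20.3,"dy":-27.2,"dz":-26.5,"rx":0.6,"ry":3.5,"rz":-5.1,"gripper":-1},{"dx":36,"dy":-18.3,"dz":13.9,"rx":2,"ry":4.3,"rz":-5.3,"gripper":-1},{"dx":36.4,"dy":-14.4,"dz":17.3,"rx":2,"ry":4.2,"rz":-5.4,"gripper":-1},{"dx":36.2,"dy":-10.4,"dz":20.3,"rx":2,"ry":4.3,"rz":-5.3,"gripper":-1}]
```

>>> step_arm([
  {"dx":0,"dy":0,"dz":-22,"rx":0,"ry":0,"rz":0,"gripper":-1},
  {"dx":0,"dy":0,"dz":-33,"rx":0,"ry":0,"rz":0,"gripper":-1},
  {"dx":0,"dy":0,"dz":-34,"rx":0,"ry":0,"rz":0,"gripper":-1},
  {"dx":7.3,"dy":-30,"dz":-30,"rx":0.6,"ry":3.4,"rz":-5.2,"gripper":-1},
  {"dx":11.8,"dy":-29.5,"dz":-29,"rx":0.6,"ry":3.5,"rz":-5.2,"gripper":-1},
  {"dx":16,"dy":-28.5,"dz":-28,"rx":0.7,"ry":3.4,"rz":-5.2,"gripper":-1},
  {"dx":20.3,"dy":-27,"dz":-26.5,"rx":0.6,"ry":3.5,"rz":-5.1,"gripper":-1},
  {"dx":36,"dy":-18.3,"dz":14,"rx":2,"ry":4.3,"rz":-5.3,"gripper":-1},
  {"dx":36.4,"dy":-14.4,"dz":17.3,"rx":2,"ry":4.2,"rz":-5.4,"gripper":-1},
  {"dx":36,"dy":-10.4,"dz":20,"rx":2,"ry":4.3,"rz":-5.3,"gripper":-1},
  {"dx":0,"dy":0,"dz":0,"rx":0,"ry":0,"rz":0,"gripper":-1},
  {"dx":0,"dy":0,"dz":0,"rx":0,"ry":0,"rz":0,"gripper":-1},
])

```text
clock: 9.9
tcp_pos: [0.4811, 0.2642, 0.2036]
orientation: [-2.511, -1.362, -0.593]
contact_force: [-0.6, 0.0, -6.5]
grip_width: 0.0188
gripper_force: 60.9
```

```bash
python3 - <<'E'
from h import *
o=r.get_obs();print(Qc.inv().apply(o['tcp_pos']-M)*1000,np.degrees((Tc.inv()*R.from_rotvec(o['orientation'])).as_rotvec()),o['grip_width'],o['joints'])
im=r.grab_frame('wrist');cv2.imwrite('pics/w3.png',im);si=r.grab_frame('side');cv2.imwrite('pics/s3.png',si)
cr=si[140:290,130:330]
cv2.imwrite('pics/g3.png',np.hstack([im[100:292,156:356][:150] if 0 else cv2.resize(im[0:260,80:427],(400,300)),cv2.resize(cr,(400,300))]))
E
```

```text
[-3.1827064   0.56241323 91.28315533] [ 0.17729993 -0.22819289  0.08340149] 0.018811419059501077 [ 0.38334364  0.22643813 -0.94121451  2.13546835 -0.07386741  0.45692398
 -1.02412964]
```

View pics/g3.png

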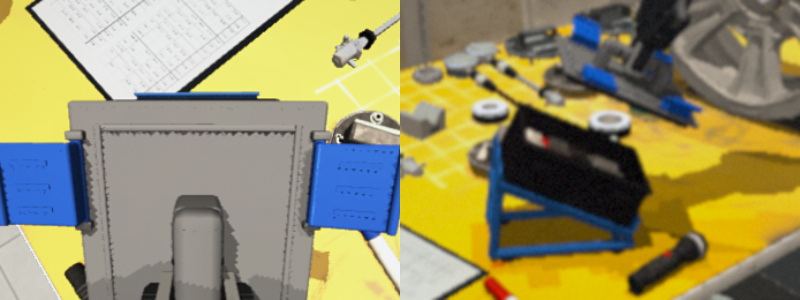

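Left: the lid hangs square in the gripper, its far plate edge running (70,100)-(327,102) in the crop. Right: the lid is above the case. Next I'll work out where the lid sits in the hand.

```bash
python3 - <<'E'
from h import *
w=r.camera_info('wrist');o=r.get_obs();T=R.from_rotvec(o['orientation']);p=o['tcp_pos']
im=cv2.imread('pics/w3.png')
n=T.apply([0,0,1])
# far edge points and side edges
uv=[(70/1.153+80,100/1.154),(327/1.153+80,102/1.154)]
for z in(-.0041,):
    P=T.inv().apply(onplane(w,uv,p+n*z,n)-p)*1000;print(z,P,P[0]-P[1])
    # bar far end top (tool z = -31.6-8.5), col 173..225,row 197
    B=T.inv().apply(onplane(w,[(174/1.153+80,205/1.154),(223/1.153+80,205/1.154),(200/1.153+80,193/1.154)],p+n*-.0401,n)-p)*1000;print(B)
hsv=cv2.cvtColor(im,cv2.COLOR_BGR2HSV);m=cv2.inRange(hsv,(100,140,60),(125,255,255))
for k,(a,b) in enumerate(((60,160),(345,450))):
    ys,xs=np.nonzero(m[110:210,a:b]);print(xs.min()+a,xs.max()+a,ys.min()+110,ys.max()+110)
E
```

```text
-0.0041 [[ 83.2772502  -54.12913362  -4.1       ]
 [ 82.45796531  56.28149593  -4.1       ]] [ 8.19284888e-01 -1.10410630e+02 -1.50990331e-14]
[[ 46.17620246  -7.85793279 -40.1       ]
 [ 46.17607927   9.76205801 -40.1       ]
 [ 50.57791484   1.48098775 -40.1       ]]
68 157 121 195
346 436 122 207
```

>>> step_arm([
  {"dx":4,"dy":0,"dz":20,"rx":-0.2,"ry":0.2,"rz":0,"gripper":-1},
  {"dx":0,"dy":0,"dz":20,"rx":0,"ry":0,"rz":0,"gripper":-1},
  {"dx":0,"dy":0,"dz":20,"rx":0,"ry":0,"rz":0,"gripper":-1},
  {"dx":0,"dy":0,"dz":8,"rx":0,"ry":0,"rz":0,"gripper":-1},
  {"dx":0,"dy":0,"dz":0,"rx":0,"ry":0,"rz":0,"gripper":-1},
  {"dx":0,"dy":0,"dz":0,"rx":0,"ry":0,"rz":0,"gripper":-1},
])

```text
clock: 10.75
tcp_pos: [0.5019, 0.2941, 0.1472]
orientation: [-2.51, -1.361, -0.608]
contact_force: [0.4, -0.4, -6.6]
grip_width: 0.0187
gripper_force: 60.8
```

```bash
cat > look.py <<'E'
from h import *
import sys
k=sys.argv[1]
o=r.get_obs();print(Qc.inv().apply(o['tcp_pos']-M)*1000,np.degrees((Tc.inv()*R.from_rotvec(o['orientation'])).as_rotvec()),o['contact_force'])
im=r.grab_frame('wrist');cv2.imwrite(f'pics/w{k}.png',im);si=r.grab_frame('side');cv2.imwrite(f'pics/s{k}.png',si);t=r.grab_frame('top');cv2.imwrite(f'pics/t{k}.png',t)
f=lambda a,s:cv2.resize(a,s,interpolation=cv2.INTER_CUBIC)
bot=f(im[50:275,56:456],(800,300)) if 0 else f(im[60:240,60:440],(800,300))
cv2.imwrite(f'pics/g{k}.png',np.vstack([np.hstack([f(t[160:280,150:270],(400,300)),f(si[160:265,140:280],(400,300))]),bot]))
E
python3 look.py 4
```

```text
[ 3.7501612  -0.61387537 24.44438091] [-0.17574347  0.2262786   0.02022111] [ 0.36984038 -0.39076198 -6.62526763]
```

View pics/g4.png

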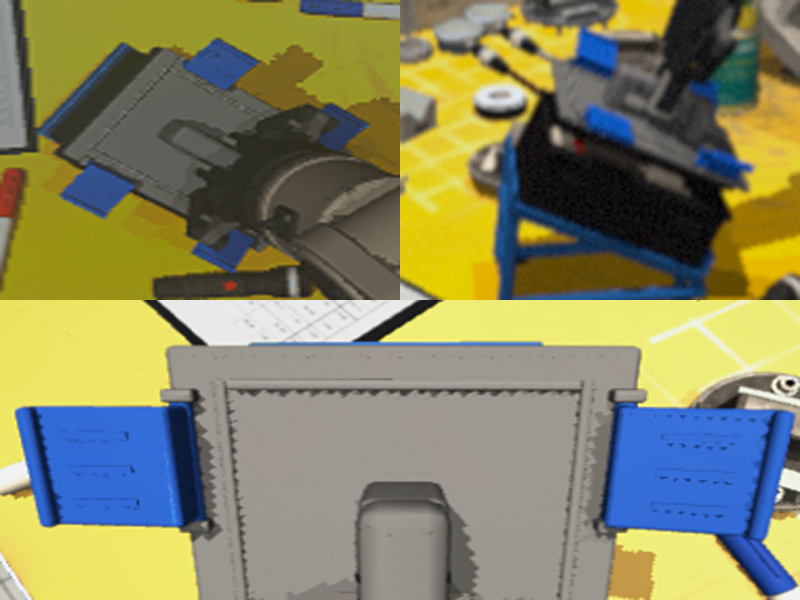

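The last composite shows the lid square above the case: far edge at (168,347)-(640,347) in the wrist strip, nothing fouling. One picture view is left, so I'll go by numbers now.

```bash
cat > st.py <<'E'
from h import *
o=r.get_obs();T=R.from_rotvec(o['orientation'])
print('t',round(o['clock'],2),'case',np.round(Qc.inv().apply(o['tcp_pos']-M)*1000,2),'rot',np.round(np.degrees((Tc.inv()*T).as_rotvec()),2),'F_case',np.round(Qc.inv().apply(o['contact_force']),1),'M_tool',np.round(T.inv().apply(o['moment']),2),'w',round(o['grip_width'],4))
E
python3 st.py
python3 - <<'E'
from h import *
w=r.camera_info('wrist');o=r.get_obs();T=R.from_rotvec(o['orientation']);p=o['tcp_pos'];n=T.apply([0,0,1])
g=cv2.imread('pics/w4.png').astype(float);b=g[:,:,0]
# far edge: along columns, yellow(low blue channel)->gray ; side edges along rows
uv=lambda L:np.array(L,float)
rows=[(x,y) for x in(140.8,363) for y in(88.2,)]
def edge(line,idx,lev): 
    for k in range(len(line)-1):
        if (line[k]-lev)*(line[k+1]-lev)<=0: return idx[k]+(lev-line[k])/(line[k+1]-line[k]+1e-9)*(idx[k+1]-idx[k])
sat=g.max(2)-g.min(2)
L=[(edge(sat[y,130:165],range(130,165),70),y) for y in(93,97,101,105,225,230,235)]
Rr=[(edge(sat[y,375:340:-1],range(375,340,-1),70),y) for y in(93,97,101,105,225,230)]
F=[(x,edge(sat[75:100,x],range(75,100),70)) for x in(150,160,170,330,340,350,356)]
for nm,S in(('L',L),('R',Rr),('F',F)):
    S=[s for s in S if None not in s]
    for z in(-.004,.001): print(nm,z,np.round(T.inv().apply(onplane(w,S,p+n*z,n)-p)[:,:2]*1000,1).tolist())
E
```

```text
t 10.9 case [ 3.73 -0.68 24.38] rot [-0.18  0.23  0.03] F_case [-3.  -0.9 -5.7] M_tool [ 0.05 -1.2  -0.  ] w 0.0192
L -0.004 [[80.3, -55.6], [78.4, -55.6], [76.5, -55.5], [74.5, -55.6], [8.8, -55.7], [5.7, -55.7], [2.5, -55.7]]
L 0.001 [[80.4, -57.4], [78.4, -57.4], [76.4, -57.3], [74.4, -57.5], [6.6, -57.5], [3.4, -57.5], [0.1, -57.5]]
R -0.004 [[80.3, 56.8], [78.4, 56.8], [76.4, 56.9], [74.5, 56.7], [8.8, 56.8], [5.7, 56.9]]
R 0.001 [[80.4, 58.7], [78.4, 58.6], [76.4, 58.7], [74.4, 58.5], [6.6, 58.6], [3.4, 58.7]]
F -0.004 [[83.7, -49.5], [83.0, 39.6], [83.0, 44.5], [83.0, 49.5], [83.0, 52.5]]
F 0.001 [[83.9, -51.1], [83.2, 40.8], [83.2, 45.9], [83.2, 51.1], [83.2, 54.2]]
```

>>> step_arm([
  {"dx":-2.2,"dy":-1.4,"dz":0,"rx":0.1,"ry":-0.1,"rz":0,"gripper":-1},
  {"dx":0,"dy":0,"dz":5,"rx":0,"ry":0,"rz":0,"gripper":-1},
  {"dx":0,"dy":0,"dz":3,"rx":0,"ry":0,"rz":0,"gripper":-1},
  {"dx":0,"dy":0,"dz":0,"rx":0,"ry":0,"rz":0,"gripper":-1},
  {"dx":0,"dy":0,"dz":0,"rx":0,"ry":0,"rz":0,"gripper":-1},
])

```text
clock: 11.52
tcp_pos: [0.5013, 0.2967, 0.1383]
orientation: [-2.509, -1.362, -0.603]
contact_force: [-0.6, 0.1, -6.6]
grip_width: 0.0189
gripper_force: 60.8
```

```bash
python3 st.py
```

```text
t 11.53 case [ 1.37  1.28 15.69] rot [-0.01  0.1   0.01] F_case [-3.2  0.5 -5.8] M_tool [-0.02 -1.23 -0.05] w 0.0189
```

>>> step_arm([
  {"dx":0,"dy":0.5,"dz":2,"rx":0,"ry":-0.1,"rz":0,"gripper":-1},
  {"dx":0,"dy":0,"dz":1,"rx":0,"ry":0,"rz":0,"gripper":-1},
  {"dx":0,"dy":0,"dz":1,"rx":0,"ry":0,"rz":0,"gripper":-1},
  {"dx":0,"dy":0,"dz":1,"rx":0,"ry":0,"rz":0,"gripper":-1},
  {"dx":0,"dy":0,"dz":0,"rx":0,"ry":0,"rz":0,"gripper":-1},
])

```text
clock: 12.15
tcp_pos: [0.5029, 0.2981, 0.1338]
orientation: [-2.511, -1.363, -0.601]
contact_force: [-0.3, 0.0, -7.3]
grip_width: 0.0191
gripper_force: 60.9
```

```bash
python3 st.py
```

```text
t 12.15 case [ 1.23  0.74 10.72] rot [-0.01 -0.01  0.01] F_case [-3.4  0.3 -6.5] M_tool [ 0.03 -1.18  0.01] w 0.0191
```

>>> step_arm([
  {"dx":0,"dy":0,"dz":1,"rx":0,"ry":0,"rz":0,"gripper":-1},
  {"dx":0,"dy":0,"dz":1,"rx":0,"ry":0,"rz":0,"gripper":-1},
  {"dx":0,"dy":0,"dz":1,"rx":0,"ry":0,"rz":0,"gripper":-1},
  {"dx":0,"dy":0,"dz":0,"rx":0,"ry":0,"rz":0,"gripper":-1},
])

```text
clock: 12.65
tcp_pos: [0.5041, 0.2997, 0.1317]
orientation: [-2.51, -1.363, -0.603]
contact_force: [-0.2, -0.0, -3.6]
grip_width: 0.0188
gripper_force: 61.5
```

```bash
python3 st.py
```

```text
t 12.65 case [1.99 0.63 7.95] rot [-0.04  0.05 -0.01] F_case [-1.7  0.1 -3.2] M_tool [ 0.09 -1.04  0.  ] w 0.0188
```

>>> step_arm([
  {"dx":0.6,"dy":0,"dz":1,"rx":0,"ry":0,"rz":0,"gripper":-1},
  {"dx":0,"dy":0,"dz":1,"rx":0,"ry":0,"rz":0,"gripper":-1},
  {"dx":0,"dy":0,"dz":1,"rx":0,"ry":0,"rz":0,"gripper":-1},
  {"dx":0,"dy":0,"dz":0,"rx":0,"ry":0,"rz":0,"gripper":-1},
])

```text
clock: 13.15
tcp_pos: [0.5051, 0.3012, 0.129]
orientation: [-2.51, -1.363, -0.602]
contact_force: [1.2, 2.2, -5.0]
grip_width: 0.0187
gripper_force: 61.1
```

```bash
python3 st.py
```

```text
t 13.15 case [2.34 0.61 4.74] rot [-0.03  0.04  0.  ] F_case [-0.   0.2 -5.6] M_tool [-0.06 -0.56 -0.04] w 0.0187
```

>>> step_arm([
  {"dx":0.4,"dy":0,"dz":1,"rx":0,"ry":0,"rz":0,"gripper":-1},
  {"dx":0,"dy":0,"dz":1,"rx":0,"ry":0,"rz":0,"gripper":-1},
  {"dx":0,"dy":0,"dz":0,"rx":0,"ry":0,"rz":0,"gripper":-1},
])

```text
clock: 13.52
tcp_pos: [0.5055, 0.302, 0.1272]
orientation: [-2.511, -1.363, -0.601]
contact_force: [1.5, 2.3, -5.1]
grip_width: 0.0187
gripper_force: 61.1
```

```bash
python3 st.py
```

```text
t 13.53 case [2.36 0.65 2.73] rot [-0.02  0.01  0.01] F_case [ 0.1  0.  -5.8] M_tool [-0.07 -0.66 -0.09] w 0.0187
```

>>> step_arm([
  {"dx":0.2,"dy":0,"dz":1,"rx":0,"ry":0,"rz":0,"gripper":-1},
  {"dx":0,"dy":0,"dz":1,"rx":0,"ry":0,"rz":0,"gripper":-1},
  {"dx":0,"dy":0,"dz":1,"rx":0,"ry":0,"rz":0,"gripper":-1},
  {"dx":0,"dy":0,"dz":0,"rx":0,"ry":0,"rz":0,"gripper":-1},
])

```text
clock: 14.02
tcp_pos: [0.5061, 0.3026, 0.1254]
orientation: [-2.512, -1.363, -0.601]
contact_force: [-8.4, -8.6, 13.6]
grip_width: 0.0188
gripper_force: 64.2
```

```bash
python3 st.py
```

```text
t 14.03 case [2.29 0.5  0.74] rot [-0.09 -0.05  0.  ] F_case [-4.4  2.4 17.4] M_tool [ 0.83 -1.24 -0.06] w 0.0188
```

The support force rises to about 23 N at z = 0.7, after the 8–9 mm drop from rim contact, so the lid is seated. I'll release gently and back off, and estimate how far the clips are open from the last wrist picture.

>>> step_arm([
  {"dx":0,"dy":0,"dz":-1,"rx":0,"ry":0,"rz":0,"gripper":-1},
  {"dx":0,"dy":0,"dz":0,"rx":0,"ry":0,"rz":0,"gripper":0.1},
  {"dx":0,"dy":0,"dz":0,"rx":0,"ry":0,"rz":0,"gripper":0.1},
  {"dx":0,"dy":0,"dz":0,"rx":0,"ry":0,"rz":0,"gripper":0.1},
  {"dx":0,"dy":0,"dz":-20,"rx":0,"ry":0,"rz":0,"gripper":0.1},
  {"dx":0,"dy":0,"dz":-40,"rx":0,"ry":0,"rz":0,"gripper":0.1},
  {"dx":0,"dy":0,"dz":-45,"rx":0,"ry":0,"rz":0,"gripper":-1},
  {"dx":0,"dy":0,"dz":-45,"rx":0,"ry":0,"rz":0,"gripper":-1},
  {"dx":0,"dy":0,"dz":0,"rx":0,"ry":0,"rz":0,"gripper":-1},
  {"dx":0,"dy":0,"dz":0,"rx":0,"ry":0,"rz":0,"gripper":-1},
])

```text
clock: 15.28
tcp_pos: [0.4691, 0.2455, 0.2589]
orientation: [-2.512, -1.362, -0.601]
contact_force: [-0.1, 1.5, -0.8]
grip_width: -0.0
gripper_force: 0.0
```

```bash
python3 st.py; python3 look.py 5; python3 - <<'E'
from h import *
from scipy.optimize import brentq
w=r.camera_info('wrist');o=r.get_obs();T=R.from_rotvec(o['orientation']);p=o['tcp_pos']
im=cv2.imread('pics/w5.png');g=im.astype(float);hsv=cv2.cvtColor(im,cv2.COLOR_BGR2HSV);m=cv2.inRange(hsv,(100,140,60),(125,255,255))
n,l,st,c=cv2.connectedComponentsWithStats(m);comps=[k for k in range(1,n) if st[k,4]>200]
for k in comps: print(st[k],c[k])
# clip lip outer column -> angle, with lid centre case (0.8,-0.2), underside at z=-0.5
for k in comps:
    q=case((0.8,-.2,0));best=[]
    for sx in(1,-1):
        for sy in(1,-1):
            def f(th,off=0):
                ph=th+np.arctan2(15,31);P=case((.8+sx*50,-.2+sy*(53.5+34.4*np.sin(ph)),8-34.4*np.cos(ph)));return proj(w,[P])[0]
            q=f(1.6)
            if np.hypot(*(q-c[k]))<35:
                edge=st[k,0] if c[k][0]<250 else st[k,0]+st[k,2]
                ths=np.linspace(.6,2,29);print(sx,sy,'edge',edge,[(round(t,2),round(f(t)[0],1)) for t in ths[::4]])
E
```

```text
t 15.28 case [  2.06   0.41 150.58] rot [-0.07 -0.02  0.04] F_case [ 0.7  0.9 -1.2] M_tool [ 0.01 -0.47  0.01] w -0.0
[  2.05507193   0.41101564 150.57553793] [-0.07072809 -0.02398519  0.04476436] [-0.09620801  1.45453902 -0.75309098]
[206  89  88   3 237] [248.02109705  89.90295359]
[ 160  111   39   38 1306] [178.87366003 129.28024502]
[ 300  110   39   40 1353] [318.56910569 129.74131559]
[362 166  25  31 343] [373.51020408 181.03206997]
[ 173  206   34   40 1055] [189.49952607 226.27203791]
[ 295  206   35   39 1026] [312.09844055 225.45516569]
1 1 edge 160 [(np.float64(0.6), np.float64(174.2)), (np.float64(0.8), np.float64(170.0)), (np.float64(1.0), np.float64(166.7)), (np.float64(1.2), np.float64(164.7)), (np.float64(1.4), np.float64(164.0)), (np.float64(1.6), np.float64(164.8)), (np.float64(1.8), np.float64(167.1)), (np.float64(2.0), np.float64(170.9))]
1 -1 edge 339 [(np.float64(0.6), np.float64(332.1)), (np.float64(0.8), np.float64(336.3)), (np.float64(1.0), np.float64(339.6)), (np.float64(1.2), np.float64(341.7)), (np.float64(1.4), np.float64(342.5)), (np.float64(1.6), np.float64(341.8)), (np.float64(1.8), np.float64(339.5)), (np.float64(2.0), np.float64(335.8))]
-1 1 edge 173 [(np.float64(0.6), np.float64(180.9)), (np.float64(0.8), np.float64(177.2)), (np.float64(1.0), np.float64(174.4)), (np.float64(1.2), np.float64(172.7)), (np.float64(1.4), np.float64(172.2)), (np.float64(1.6), np.float64(173.1)), (np.float64(1.8), np.float64(175.3)), (np.float64(2.0), np.float64(178.9))]
-1 -1 edge 330 [(np.float64(0.6), np.float64(324.8)), (np.float64(0.8), np.float64(328.6)), (np.float64(1.0), np.float64(331.4)), (np.float64(1.2), np.float64(333.2)), (np.float64(1.4), np.float64(333.7)), (np.float64(1.6), np.float64(332.8)), (np.float64(1.8), np.float64(330.6)), (np.float64(2.0), np.float64(327.1))]
```

View pics/g5.png

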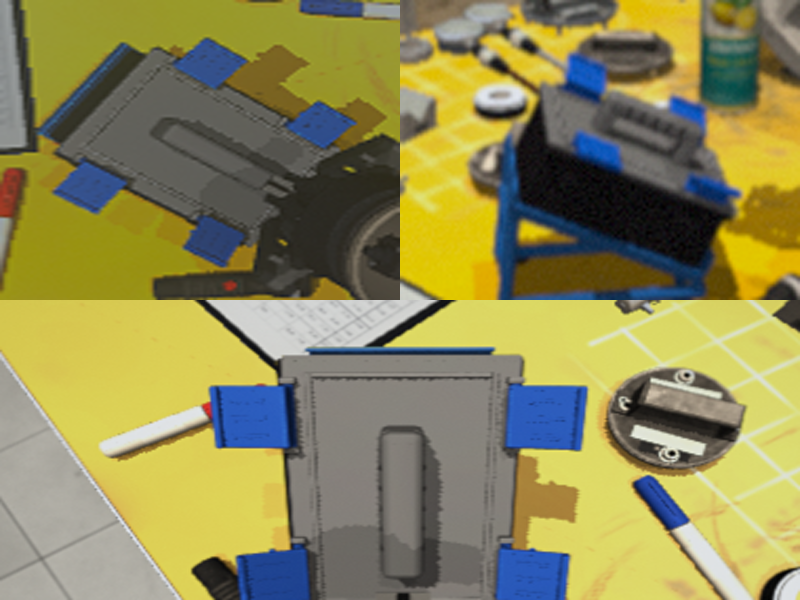

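The lid lies flat on the case in all three views, with the four clips still sticking out: (245,415) and (545,415) near the far end, (270,575) and (535,575) near the low end in the wrist strip. Next I'll turn the closed fingers a quarter turn and press clip a first.

```bash
cat >> h.py <<'E'
T2=Tc*R.from_euler('z',-90,degrees=True)
def cp(sx,sy,o,h): return case((1.3+50*sx,sy*(64.5+o)+.5,h-8))
E
cat > st2.py <<'E'
import sys
from h import *
sx,sy=int(sys.argv[1]),int(sys.argv[2])
o=r.get_obs();T=R.from_rotvec(o['orientation']);c=Qc.inv().apply(o['tcp_pos']-M)*1000
print('t',round(o['clock'],2),'dx %.1f o %.1f h %.1f'%(c[0]-1.3-50*sx,sy*(c[1]-.5)-64.5,c[2]+8),'rot',np.round(np.degrees((T2.inv()*T).as_rotvec()),2),'F_case',np.round(Qc.inv().apply(o['contact_force']),1),np.round(o['joints'],2))
E
python3 - <<'E'
from h import *
plan([(cp(1,1,20,45),T2)],step=45,ang=10)
E
```

```text
9 [{"dx":5.5,"dy":-9.2,"dz":12.6,"rx":0,"ry":0,"rz":-10,"gripper":-1},{"dx":6.9,"dy":-8.1,"dz":12.5,"rx":0,"ry":0,"rz":-10,"gripper":-1},{"dx":8.3,"dy":-6.8,"dz":12.6,"rx":0,"ry":0,"rz":-10,"gripper":-1},{"dx":9.3,"dy":-5.2,"dz":12.5,"rx":0,"ry":0,"rz":-10,"gripper":-1},{"dx":10.1,"dy":-3.5,"dz":12.6,"rx":-0.1,"ry":-0.1,"rz":-10,"gripper":-1},{"dx":10.6,"dy":-1.7,"dz":12.5,"rx":0,"ry":0,"rz":-10,"gripper":-1},{"dx":10.7,"dy":0.1,"dz":12.5,"rx":0,"ry":0,"rz":-10,"gripper":-1},{"dx":10.6,"dy":2,"dz":12.5,"rx":0,"ry":0,"rz":-10,"gripper":-1},{"dx":10,"dy":3.8,"dz":12.6,"rx":0,"ry":0,"rz":-9.9,"gripper":-1}]
```

>>> step_arm([
  {"dx":5.5,"dy":-9.2,"dz":12.5,"rx":0,"ry":0,"rz":-10,"gripper":-1},
  {"dx":7,"dy":-8,"dz":12.5,"rx":0,"ry":0,"rz":-10,"gripper":-1},
  {"dx":8.3,"dy":-6.8,"dz":12.5,"rx":0,"ry":0,"rz":-10,"gripper":-1},
  {"dx":9.3,"dy":-5.2,"dz":12.5,"rx":0,"ry":0,"rz":-10,"gripper":-1},
  {"dx":10,"dy":-3.5,"dz":12.5,"rx":0,"ry":0,"rz":-10,"gripper":-1},
  {"dx":10.6,"dy":-1.7,"dz":12.5,"rx":0,"ry":0,"rz":-10,"gripper":-1},
  {"dx":10.7,"dy":0,"dz":12.5,"rx":0,"ry":0,"rz":-10,"gripper":-1},
  {"dx":10.6,"dy":2,"dz":12.5,"rx":0,"ry":0,"rz":-10,"gripper":-1},
  {"dx":10,"dy":3.8,"dz":12.5,"rx":0,"ry":0,"rz":-10,"gripper":-1},
  {"dx":0,"dy":0,"dz":0,"rx":0,"ry":0,"rz":0,"gripper":-1},
])

```text
clock: 16.68
tcp_pos: [0.4492, 0.3723, 0.1799]
orientation: [0.831, 2.817, 0.674]
contact_force: [-1.0, -0.4, 0.4]
grip_width: 0.0002
gripper_force: 0.0
```

```bash
python3 st2.py 1 1
```

```text
t 16.68 dx 0.2 o 21.2 h 44.9 rot [ 0.08  0.24 -0.07] F_case [-0.6  0.7  0.7] [ 0.21  0.37 -1.08  2.12  0.55  0.43 -0.23]
```

>>> step_arm([
  {"dx":-1,"dy":0,"dz":15,"rx":0,"ry":0,"rz":0,"gripper":-1},
  {"dx":0,"dy":0,"dz":13,"rx":0,"ry":0,"rz":0,"gripper":-1},
  {"dx":0,"dy":0,"dz":13,"rx":0,"ry":0,"rz":0,"gripper":-1},
  {"dx":0,"dy":0,"dz":12,"rx":0,"ry":0,"rz":0,"gripper":-1},
  {"dx":0,"dy":0,"dz":0,"rx":0,"ry":0,"rz":0,"gripper":-1},
])

```text
clock: 17.3
tcp_pos: [0.4646, 0.39, 0.1331]
orientation: [0.837, 2.813, 0.672]
contact_force: [0.1, -0.6, 0.3]
grip_width: 0.0002
gripper_force: 0.0
```

```bash
python3 st2.py 1 1
```

```text
t 17.3 dx -0.3 o 17.9 h -7.3 rot [0.09 0.04 0.15] F_case [-0.2 -0.5  0.5] [ 0.01  0.43 -0.89  2.12  0.71  0.35 -0.38]
```

>>> step_arm([
  {"dx":16,"dy":0,"dz":0,"rx":0,"ry":0,"rz":0,"gripper":-1},
  {"dx":0,"dy":0,"dz":17,"rx":0,"ry":0,"rz":0,"gripper":-1},
  {"dx":-4,"dy":0,"dz":2,"rx":0,"ry":0,"rz":0,"gripper":-1},
  {"dx":-4,"dy":0,"dz":2,"rx":0,"ry":0,"rz":0,"gripper":-1},
  {"dx":0,"dy":0,"dz":0,"rx":0,"ry":0,"rz":0,"gripper":-1},
])

```text
clock: 17.92
tcp_pos: [0.4622, 0.4033, 0.1153]
orientation: [0.833, 2.814, 0.675]
contact_force: [-5.1, 4.8, -2.3]
grip_width: -0.0
gripper_force: 2.9
```

```bash
python3 st2.py 1 1
```

```text
t 17.93 dx 0.3 o 27.2 h -27.7 rot [-0.01  0.16  0.02] F_case [ 0.1  6.9 -2.7] [-0.09  0.45 -0.8   2.12  0.77  0.31 -0.47]
```

>>> step_arm([
  {"dx":-3,"dy":0,"dz":1.5,"rx":0,"ry":0,"rz":0,"gripper":-1},
  {"dx":-3,"dy":0,"dz":1.5,"rx":0,"ry":0,"rz":0,"gripper":-1},
  {"dx":-2,"dy":0,"dz":1,"rx":0,"ry":0,"rz":0,"gripper":-1},
  {"dx":0,"dy":0,"dz":0,"rx":0,"ry":0,"rz":0,"gripper":-1},
])

```text
clock: 18.42
tcp_pos: [0.4723, 0.3989, 0.1117]
orientation: [0.835, 2.811, 0.673]
contact_force: [0.2, -0.2, -0.6]
grip_width: -0.0002
gripper_force: 0.0
```

```bash
python3 st2.py 1 1
```

```text
t 18.43 dx 0.4 o 16.3 h -31.7 rot [ 0.   -0.08  0.09] F_case [-0.3 -0.3 -0.5] [-0.08  0.46 -0.8   2.11  0.78  0.31 -0.46]
```

>>> step_arm([
  {"dx":-1.5,"dy":0,"dz":0,"rx":0,"ry":0,"rz":0,"gripper":-1},
  {"dx":-1,"dy":0,"dz":0,"rx":0,"ry":0,"rz":0,"gripper":-1},
  {"dx":0,"dy":0,"dz":0,"rx":0,"ry":0,"rz":0,"gripper":-1},
])

```text
clock: 18.8
tcp_pos: [0.4733, 0.3983, 0.1117]
orientation: [0.833, 2.812, 0.673]
contact_force: [-1.4, 0.4, 0.6]
grip_width: 0.0001
gripper_force: 0.6
```

```bash
python3 st2.py 1 1
```

```text
t 18.8 dx 0.5 o 15.2 h -31.7 rot [-0. -0.  0.] F_case [-0.1  1.4  0.7] [-0.07  0.47 -0.8   2.11  0.78  0.31 -0.45]
```

>>> step_arm([
  {"dx":10,"dy":0,"dz":0,"rx":0,"ry":0,"rz":0,"gripper":-1},
  {"dx":0,"dy":0,"dz":-41,"rx":0,"ry":0,"rz":0,"gripper":-1},
  {"dx":0,"dy":0,"dz":-41,"rx":0,"ry":0,"rz":0,"gripper":-1},
  {"dx":-43.5,"dy":-25,"dz":0,"rx":0,"ry":0,"rz":0,"gripper":-1},
  {"dx":-43.5,"dy":-25,"dz":0,"rx":0,"ry":0,"rz":0,"gripper":-1},
  {"dx":-43.5,"dy":-25,"dz":0,"rx":0,"ry":0,"rz":0,"gripper":-1},
  {"dx":-43.5,"dy":-25,"dz":0,"rx":0,"ry":0,"rz":0,"gripper":-1},
  {"dx":0,"dy":0,"dz":0,"rx":0,"ry":0,"rz":0,"gripper":-1},
  {"dx":0,"dy":0,"dz":0,"rx":0,"ry":0,"rz":0,"gripper":-1},
])

```text
clock: 19.92
tcp_pos: [0.5417, 0.2038, 0.1396]
orientation: [0.833, 2.812, 0.674]
contact_force: [-0.5, 1.6, 0.1]
grip_width: -0.0004
gripper_force: 0.0
```

```bash
python3 st2.py -1 -1
```

```text
t 19.93 dx 0.8 o 19.2 h 50.2 rot [-0.01  0.01 -0.  ] F_case [ 0.9  1.3 -0.4] [ 0.64  0.55 -1.16  2.1   0.55  0.45  0.18]
```

>>> step_arm([
  {"dx":0,"dy":0,"dz":18,"rx":0,"ry":0,"rz":0,"gripper":-1},
  {"dx":0,"dy":0,"dz":14,"rx":0,"ry":0,"rz":0,"gripper":-1},
  {"dx":0,"dy":0,"dz":13,"rx":0,"ry":0,"rz":0,"gripper":-1},
  {"dx":0,"dy":0,"dz":13,"rx":0,"ry":0,"rz":0,"gripper":-1},
  {"dx":0,"dy":0,"dz":0,"rx":0,"ry":0,"rz":0,"gripper":-1},
])

```text
clock: 20.55
tcp_pos: [0.5554, 0.2271, 0.0881]
orientation: [0.828, 2.814, 0.673]
contact_force: [-0.3, 1.3, -0.4]
grip_width: -0.0
gripper_force: 0.0
```

```bash
python3 st2.py -1 -1
```

```text
t 20.55 dx 1.6 o 17.9 h -8.0 rot [ 0.    0.06 -0.19] F_case [ 0.7  0.9 -0.8] [ 0.44  0.6  -0.97  2.1   0.65  0.34  0.08]
```

>>> step_arm([
  {"dx":-15,"dy":0,"dz":0,"rx":0,"ry":0,"rz":0,"gripper":-1},
  {"dx":0,"dy":0,"dz":16,"rx":0,"ry":0,"rz":0,"gripper":-1},
  {"dx":3,"dy":0,"dz":2,"rx":0,"ry":0,"rz":0,"gripper":-1},
  {"dx":4,"dy":0,"dz":2,"rx":0,"ry":0,"rz":0,"gripper":-1},
  {"dx":0,"dy":0,"dz":0,"rx":0,"ry":0,"rz":0,"gripper":-1},
])

```text
clock: 21.18
tcp_pos: [0.5682, 0.2282, 0.0704]
orientation: [0.833, 2.811, 0.673]
contact_force: [0.8, -0.5, 0.3]
grip_width: 0.0001
gripper_force: 0.2
```

```bash
python3 st2.py -1 -1
```

```text
t 21.18 dx 0.6 o 28.1 h -27.3 rot [-0.01 -0.05 -0.02] F_case [ 0.1 -1.   0.3] [ 0.4   0.63 -0.92  2.08  0.69  0.32  0.06]
```

>>> step_arm([
  {"dx":3,"dy":0,"dz":1.5,"rx":0,"ry":0,"rz":0,"gripper":-1},
  {"dx":3,"dy":0,"dz":1.5,"rx":0,"ry":0,"rz":0,"gripper":-1},
  {"dx":3,"dy":0,"dz":1.5,"rx":0,"ry":0,"rz":0,"gripper":-1},
  {"dx":3,"dy":0,"dz":0,"rx":0,"ry":0,"rz":0,"gripper":-1},
  {"dx":0,"dy":0,"dz":0,"rx":0,"ry":0,"rz":0,"gripper":-1},
])

```text
clock: 21.8
tcp_pos: [0.5583, 0.237, 0.0659]
orientation: [0.832, 2.813, 0.673]
contact_force: [-0.0, 0.1, -0.0]
grip_width: -0.0002
gripper_force: 0.0
```

```bash
python3 st2.py -1 -1
```

```text
t 21.8 dx 0.3 o 15.1 h -32.3 rot [ 0.02  0.03 -0.04] F_case [ 0.  0. -0.] [ 0.36  0.62 -0.89  2.1   0.7   0.29  0.02]
```

Pressing a little further should meet the stop if the clip is shut.

>>> step_arm([
  {"dx":1.5,"dy":0,"dz":0,"rx":0,"ry":0,"rz":0,"gripper":-1},
  {"dx":1,"dy":0,"dz":0,"rx":0,"ry":0,"rz":0,"gripper":-1},
  {"dx":0,"dy":0,"dz":0,"rx":0,"ry":0,"rz":0,"gripper":-1},
])

```text
clock: 22.18
tcp_pos: [0.5572, 0.2376, 0.066]
orientation: [0.833, 2.812, 0.673]
contact_force: [-0.3, -0.6, 0.2]
grip_width: -0.0001
gripper_force: 0.3
```

```bash
python3 st2.py -1 -1
```

```text
t 22.18 dx 0.3 o 13.8 h -32.1 rot [ 0.   -0.04  0.02] F_case [-0.5 -0.1  0.5] [ 0.36  0.61 -0.89  2.1   0.7   0.29  0.01]
```

>>> step_arm([
  {"dx":1.5,"dy":0,"dz":0,"rx":0,"ry":0,"rz":0,"gripper":-1},
  {"dx":0.5,"dy":0,"dz":0,"rx":0,"ry":0,"rz":0,"gripper":-1},
  {"dx":0,"dy":0,"dz":0,"rx":0,"ry":0,"rz":0,"gripper":-1},
])

```text
clock: 22.55
tcp_pos: [0.5566, 0.2381, 0.0663]
orientation: [0.835, 2.81, 0.672]
contact_force: [3.7, -3.4, 2.5]
grip_width: -0.0002
gripper_force: 2.5
```

```bash
python3 st2.py -1 -1
```

```text
t 22.55 dx 0.5 o 13.0 h -31.9 rot [-0.01 -0.12  0.06] F_case [ 0.4 -5.   2.6] [ 0.35  0.61 -0.88  2.1   0.7   0.28  0.01]
```

>>> step_arm([
  {"dx":-10,"dy":0,"dz":0,"rx":0,"ry":0,"rz":0,"gripper":-1},
  {"dx":0,"dy":0,"dz":-41,"rx":0,"ry":0,"rz":0,"gripper":-1},
  {"dx":0,"dy":0,"dz":-41,"rx":0,"ry":0,"rz":0,"gripper":-1},
  {"dx":44,"dy":0,"dz":0,"rx":0,"ry":0,"rz":0,"gripper":-1},
  {"dx":44,"dy":0,"dz":0,"rx":0,"ry":0,"rz":0,"gripper":-1},
  {"dx":44,"dy":0,"dz":0,"rx":0,"ry":0,"rz":0,"gripper":-1},
  {"dx":43,"dy":0,"dz":0,"rx":0,"ry":0,"rz":0,"gripper":-1},
  {"dx":0,"dy":0,"dz":0,"rx":0,"ry":0,"rz":0,"gripper":-1},
  {"dx":0,"dy":0,"dz":0,"rx":0,"ry":0,"rz":0,"gripper":-1},
])

```text
clock: 23.68
tcp_pos: [0.397, 0.2976, 0.139]
orientation: [0.832, 2.812, 0.673]
contact_force: [-0.5, -0.0, -1.2]
grip_width: 0.0004
gripper_force: 0.0
```

```bash
python3 st2.py -1 1
```

```text
t 23.68 dx 0.5 o 24.3 h 49.7 rot [ 0.01 -0.01 -0.02] F_case [-0.8  0.4 -0.9] [ 0.36  0.3  -1.13  2.32  0.51  0.26 -0.16]
```

>>> step_arm([
  {"dx":-4,"dy":-3,"dz":0,"rx":10,"ry":0,"rz":0,"gripper":-1},
  {"dx":0,"dy":0,"dz":0,"rx":0,"ry":0,"rz":0,"gripper":-1},
])

```text
clock: 23.92
tcp_pos: [0.4014, 0.2954, 0.139]
orientation: [0.862, 2.901, 0.439]
contact_force: [0.5, 0.3, -0.1]
grip_width: 0.0004
gripper_force: 0.0
```

```bash
sed -i "s/c=Qc.inv().apply(o\['tcp_pos'\]-M)\*1000/c=Qc.inv().apply(o['tcp_pos']+T.apply([0,0,-.016])-M)*1000-[0,0,16]/" st2.py; python3 st2.py -1 1
```

```text
t 23.93 dx 3.6 o 19.4 h 49.2 rot [9.76 0.05 0.11] F_case [ 0.4 -0.3 -0.3] [ 0.28  0.35 -1.12  2.2   0.5   0.53 -0.17]
```

>>> step_arm([
  {"dx":0,"dy":1.8,"dz":17,"rx":0,"ry":0,"rz":0,"gripper":-1},
  {"dx":0,"dy":1.8,"dz":13,"rx":0,"ry":0,"rz":0,"gripper":-1},
  {"dx":0,"dy":1.8,"dz":13,"rx":0,"ry":0,"rz":0,"gripper":-1},
  {"dx":0,"dy":1.8,"dz":13,"rx":0,"ry":0,"rz":0,"gripper":-1},
  {"dx":0,"dy":0,"dz":0,"rx":0,"ry":0,"rz":0,"gripper":-1},
])

```text
clock: 24.55
tcp_pos: [0.4108, 0.3121, 0.0851]
orientation: [0.862, 2.904, 0.434]
contact_force: [-0.5, 0.1, 0.1]
grip_width: 0.0004
gripper_force: 0.0
```

```bash
python3 st2.py -1 1
```

```text
t 24.55 dx -3.6 o 20.6 h -7.5 rot [9.97 0.1  0.08] F_case [-0.2  0.5  0.2] [ 0.07  0.44 -0.92  2.21  0.69  0.44 -0.36]
```

>>> step_arm([
  {"dx":15,"dy":0,"dz":0,"rx":0,"ry":0,"rz":0,"gripper":-1},
  {"dx":0,"dy":3,"dz":16,"rx":0,"ry":0,"rz":0,"gripper":-1},
  {"dx":-3,"dy":0.3,"dz":2,"rx":0,"ry":0,"rz":0,"gripper":-1},
  {"dx":-3,"dy":0.3,"dz":2,"rx":0,"ry":0,"rz":0,"gripper":-1},
  {"dx":0,"dy":0,"dz":0,"rx":0,"ry":0,"rz":0,"gripper":-1},
])

```text
clock: 25.18
tcp_pos: [0.4085, 0.3252, 0.0682]
orientation: [0.861, 2.903, 0.433]
contact_force: [-1.1, 1.2, -1.6]
grip_width: -0.0
gripper_force: 1.3
```

```bash
python3 st2.py -1 1
```

```text
t 25.18 dx -2.6 o 29.6 h -27.0 rot [9.98 0.04 0.04] F_case [-0.4  1.6 -1.6] [-0.02  0.46 -0.85  2.21  0.76  0.41 -0.45]
```

>>> step_arm([
  {"dx":-3,"dy":0.3,"dz":1.5,"rx":0,"ry":0,"rz":0,"gripper":-1},
  {"dx":-3,"dy":0.3,"dz":1.5,"rx":0,"ry":0,"rz":0,"gripper":-1},
  {"dx":-3,"dy":0.3,"dz":1.5,"rx":0,"ry":0,"rz":0,"gripper":-1},
  {"dx":-3,"dy":0,"dz":0.5,"rx":0,"ry":0,"rz":0,"gripper":-1},
  {"dx":-2,"dy":0,"dz":0,"rx":0,"ry":0,"rz":0,"gripper":-1},
  {"dx":0,"dy":0,"dz":0,"rx":0,"ry":0,"rz":0,"gripper":-1},
])

```text
clock: 25.92
tcp_pos: [0.4218, 0.3197, 0.0637]
orientation: [0.86, 2.902, 0.432]
contact_force: [-1.0, 0.3, 0.1]
grip_width: 0.0002
gripper_force: 0.9
```

```bash
python3 st2.py -1 1
```

```text
t 25.93 dx -2.3 o 15.5 h -32.2 rot [ 9.99 -0.01  0.02] F_case [-0.2  1.   0.2] [-0.    0.48 -0.85  2.2   0.77  0.41 -0.42]
```

>>> step_arm([
  {"dx":-1.5,"dy":0,"dz":0,"rx":0,"ry":0,"rz":0,"gripper":-1},
  {"dx":0,"dy":0,"dz":0,"rx":0,"ry":0,"rz":0,"gripper":-1},
])

```text
clock: 26.18
tcp_pos: [0.4222, 0.3195, 0.0636]
orientation: [0.859, 2.904, 0.433]
contact_force: [-3.8, 2.8, 1.1]
grip_width: -0.0003
gripper_force: 2.6
```

```bash
python3 st2.py -1 1
```

```text
t 26.18 dx -2.3 o 15.1 h -32.3 rot [ 9.98  0.07 -0.04] F_case [0.7 4.7 0.9] [-0.    0.49 -0.85  2.2   0.76  0.41 -0.42]
```

>>> step_arm([
  {"dx":11,"dy":0,"dz":0,"rx":0,"ry":0,"rz":0,"gripper":-1},
  {"dx":0,"dy":-7,"dz":-40,"rx":0,"ry":0,"rz":0,"gripper":-1},
  {"dx":0,"dy":-7,"dz":-41,"rx":0,"ry":0,"rz":0,"gripper":-1},
  {"dx":0,"dy":2,"dz":0,"rx":-10,"ry":0,"rz":0,"gripper":-1},
  {"dx":-43.5,"dy":25.5,"dz":0,"rx":0,"ry":0,"rz":0,"gripper":-1},
  {"dx":-43.5,"dy":25.5,"dz":0,"rx":0,"ry":0,"rz":0,"gripper":-1},
  {"dx":-43.5,"dy":25.5,"dz":0,"rx":0,"ry":0,"rz":0,"gripper":-1},
  {"dx":-43.5,"dy":25.5,"dz":0,"rx":0,"ry":0,"rz":0,"gripper":-1},
  {"dx":0,"dy":0,"dz":0,"rx":0,"ry":0,"rz":0,"gripper":-1},
  {"dx":0,"dy":0,"dz":0,"rx":0,"ry":0,"rz":0,"gripper":-1},
])

```text
clock: 27.42
tcp_pos: [0.5893, 0.277, 0.1833]
orientation: [0.833, 2.813, 0.672]
contact_force: [-0.5, 0.1, 0.1]
grip_width: 0.0001
gripper_force: 0.0
```

```bash
python3 st2.py 1 -1
```

```text
t 27.43 dx -1.6 o 19.2 h 49.5 rot [0.07 0.01 0.  ] F_case [-0.1  0.5  0.2] [ 0.46  0.57 -1.13  1.93  0.55  0.57  0.1 ]
```

>>> step_arm([
  {"dx":0,"dy":0.5,"dz":18,"rx":0,"ry":0,"rz":0,"gripper":-1},
  {"dx":0,"dy":0.5,"dz":14,"rx":0,"ry":0,"rz":0,"gripper":-1},
  {"dx":0,"dy":0.5,"dz":13,"rx":0,"ry":0,"rz":0,"gripper":-1},
  {"dx":0,"dy":0,"dz":12,"rx":0,"ry":0,"rz":0,"gripper":-1},
  {"dx":0,"dy":0,"dz":0,"rx":0,"ry":0,"rz":0,"gripper":-1},
  {"dx":-15,"dy":0,"dz":0,"rx":0,"ry":0,"rz":0,"gripper":-1},
  {"dx":0,"dy":0,"dz":16,"rx":0,"ry":0,"rz":0,"gripper":-1},
  {"dx":3,"dy":0,"dz":2,"rx":0,"ry":0,"rz":0,"gripper":-1},
  {"dx":4,"dy":0,"dz":2,"rx":0,"ry":0,"rz":0,"gripper":-1},
  {"dx":0,"dy":0,"dz":0,"rx":0,"ry":0,"rz":0,"gripper":-1},
])

```text
clock: 28.68
tcp_pos: [0.6168, 0.3027, 0.1158]
orientation: [0.833, 2.812, 0.672]
contact_force: [1.5, -0.9, -0.6]
grip_width: -0.0002
gripper_force: 1.0
```

```bash
python3 st2.py 1 -1
```

```text
t 28.68 dx 0.5 o 28.3 h -27.2 rot [ 0.02 -0.05  0.01] F_case [-0.3 -1.7 -0.6] [ 0.29  0.66 -0.96  1.9   0.67  0.47  0.  ]
```

>>> step_arm([
  {"dx":3,"dy":0,"dz":1.5,"rx":0,"ry":0,"rz":0,"gripper":-1},
  {"dx":3,"dy":0,"dz":1.5,"rx":0,"ry":0,"rz":0,"gripper":-1},
  {"dx":3,"dy":0,"dz":1.5,"rx":0,"ry":0,"rz":0,"gripper":-1},
  {"dx":3,"dy":0,"dz":0,"rx":0,"ry":0,"rz":0,"gripper":-1},
  {"dx":2.5,"dy":0,"dz":0,"rx":0,"ry":0,"rz":0,"gripper":-1},
  {"dx":1.5,"dy":0,"dz":0,"rx":0,"ry":0,"rz":0,"gripper":-1},
  {"dx":0,"dy":0,"dz":0,"rx":0,"ry":0,"rz":0,"gripper":-1},
])

```text
clock: 29.55
tcp_pos: [0.6045, 0.3133, 0.112]
orientation: [0.833, 2.811, 0.673]
contact_force: [0.2, -0.2, 1.2]
grip_width: 0.0002
gripper_force: 0.5
```

```bash
python3 st2.py 1 -1
```

```text
t 29.55 dx 0.7 o 12.2 h -31.5 rot [-0.01 -0.04  0.01] F_case [ 0.5 -0.3  1. ] [ 0.26  0.64 -0.94  1.92  0.68  0.45 -0.04]
```

>>> step_arm([
  {"dx":1.2,"dy":0,"dz":0,"rx":0,"ry":0,"rz":0,"gripper":-1},
  {"dx":0,"dy":0,"dz":0,"rx":0,"ry":0,"rz":0,"gripper":-1},
])

```text
clock: 29.8
tcp_pos: [0.6041, 0.3134, 0.112]
orientation: [0.834, 2.811, 0.673]
contact_force: [2.2, -3.1, 1.4]
grip_width: -0.0003
gripper_force: 1.6
```

```bash
python3 st2.py 1 -1
```

```text
t 29.8 dx 0.6 o 11.8 h -31.5 rot [-0.01 -0.08  0.04] F_case [-0.6 -3.5  1.9] [ 0.26  0.64 -0.94  1.93  0.68  0.45 -0.04]
```

>>> step_arm([
  {"dx":-12,"dy":0,"dz":0,"rx":0,"ry":0,"rz":0,"gripper":-1},
  {"dx":0,"dy":0,"dz":-50,"rx":0,"ry":0,"rz":0,"gripper":-1},
  {"dx":0,"dy":0,"dz":-50,"rx":0,"ry":0,"rz":0,"gripper":-1},
  {"dx":30,"dy":-17,"dz":-30,"rx":0,"ry":0,"rz":0,"gripper":-1},
  {"dx":30,"dy":-17,"dz":-30,"rx":0,"ry":0,"rz":0,"gripper":-1},
  {"dx":30,"dy":-17,"dz":-30,"rx":0,"ry":0,"rz":0,"gripper":-1},
  {"dx":0,"dy":0,"dz":0,"rx":0,"ry":0,"rz":0,"gripper":-1},
  {"dx":0,"dy":0,"dz":0,"rx":0,"ry":0,"rz":0,"gripper":-1},
])

```text
clock: 30.8
tcp_pos: [0.4763, 0.2462, 0.2544]
orientation: [0.832, 2.815, 0.67]
contact_force: [0.0, -0.4, -0.3]
grip_width: 0.0003
gripper_force: 0.0
```

```bash
python3 st.py; cat > chk.py <<'E'
from h import *
for n in('wrist','side','top'):
    w=r.camera_info(n);im=r.grab_frame(n);cv2.imwrite(f'pics/end_{n}.png',im)
    hsv=cv2.cvtColor(im,cv2.COLOR_BGR2HSV);m=cv2.inRange(hsv,(100,120,40),(125,255,255))
    N,l,st,c=cv2.connectedComponentsWithStats(m)
    print(n,[(st[k].tolist(),) for k in range(1,N) if st[k,4]>25 and st[k,4]<3000][:14])
    for sx,sy in((1,1),(-1,-1),(-1,1),(1,-1)):
        f=lambda th:[case((1.+sx*50+ex,1+sy*(53.5+np.hypot(15,31)*np.sin(th+.451)),8-34.4*np.cos(th+.451))) for ex in(-18,18)]
        P=proj(w,f(0));Q=proj(w,f(1.57));H=proj(w,[case((1.+sx*50+ex,1+sy*53.5,10)) for ex in(-18,18)])
        def frac(A,B):
            q=np.zeros_like(m);cv2.fillConvexPoly(q,np.array([A[0],A[1],B[1],B[0]]).astype(int),255);return round(float((m[q>0]>0).mean()),2)
        print(sx,sy,'lip shut px',P.round().astype(int).tolist(),'blue in shut area',frac(H,P),'open area',frac(H,Q))
E
python3 chk.py
```

```text
t 30.8 case [  4.06  -5.22 144.55] rot [ 1.500e-01 -9.000e-02 -9.005e+01] F_case [-0.4 -0.2 -0.1] M_tool [ 0.45 -0.02 -0.  ] w 0.0003
wrist [([178, 103, 41, 19, 693],), ([280, 103, 40, 19, 676],), ([186, 218, 35, 13, 397],), ([279, 218, 35, 12, 399],), ([213, 266, 8, 11, 55],), ([405, 289, 15, 17, 160],), ([482, 327, 30, 45, 502],)]
1 1 lip shut px [[280, 102], [314, 102]] blue in shut area 0.91 open area 0.4
-1 -1 lip shut px [[193, 222], [223, 222]] blue in shut area 0.94 open area 0.31
-1 1 lip shut px [[185, 102], [219, 102]] blue in shut area 0.9 open area 0.39
1 -1 lip shut px [[276, 222], [306, 222]] blue in shut area 0.92 open area 0.27
side [([157, 0, 8, 39, 175],), ([218, 0, 3, 35, 44],), ([265, 0, 6, 32, 156],), ([409, 0, 14, 9, 113],), ([146, 41, 69, 72, 265],), ([489, 68, 21, 14, 228],), ([390, 90, 90, 68, 1887],), ([450, 101, 36, 17, 287],), ([47, 185, 13, 8, 72],), ([196, 189, 14, 7, 38],), ([391, 196, 69, 93, 2314],), ([174, 208, 75, 62, 1048],), ([193, 210, 22, 21, 310],), ([233, 225, 21, 21, 288],)]
1 1 lip shut px [[209, 229], [194, 224]] blue in shut area 0.93 open area 0.14
-1 -1 lip shut px [[238, 217], [226, 212]] blue in shut area 0.0 open area 0.0
-1 1 lip shut px [[248, 244], [234, 239]] blue in shut area 0.91 open area 0.09
1 -1 lip shut px [[203, 203], [190, 197]] blue in shut area 0.21 open area 0.07
top [([144, 3, 13, 11, 65],), ([240, 160, 18, 6, 80],), ([162, 178, 26, 37, 64],), ([202, 181, 15, 13, 92],), ([234, 202, 15, 16, 88],), ([168, 224, 20, 12, 106],), ([203, 247, 19, 11, 93],)]
1 1 lip shut px [[179, 233], [167, 225]] blue in shut area 0.77 open area 0.4
-1 -1 lip shut px [[245, 209], [234, 200]] blue in shut area 0.63 open area 0.3
-1 1 lip shut px [[213, 255], [201, 248]] blue in shut area 0.7 open area 0.37
1 -1 lip shut px [[213, 185], [202, 176]] blue in shut area 0.63 open area 0.29
```

All four clips sit where shut clips should. Each stopped the finger at the shut position, the blue lies in the shut outlines, and both sides match. The robot is clear, so I'm handing in.

```bash
python3 -c "
from bench import r
print(r.hand_in())"
```

```text
the job is handed in; nothing more can be done
None
```

The lid is seated flat on the case and all four clips are shut, snapped in opposite-corner order (a, c, then b, d, taking lid +x as up the slope). The job is handed in at about 31 s with the arm clear; the hand-in returned no verdict, and I checked the shut clips by finger contact and blue-colour masks rather than by viewing a final picture.

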